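# Assemble a conical spring pack on its arbor

### The arm

A 6-joint arm with a two-finger parallel gripper is mounted at the origin on the work surface. World frame = base frame: x ahead of the robot, y to its left, z up, the work surface at z = 0. Lengths are in mm, angles in degrees, forces in N, time in s.
With the tool pointing down it reaches from about 300 to 850 mm from the base axis. Payload 4.2 kg.
Tool frame: the origin (TCP) lies at the very end of the fingers, on their centre line; the grasp point (between the pads) lies 19 mm behind it; z points along the fingers, y is the direction in which the jaws open and shut (so a half turn about z gives the same grasp; the last joint's range is limited). The gripper opens to 91 mm and grips with 3 to 60 N. Pads are 32 mm wide; open, the fingers measure 118 mm over their backs; the gripper's body (76 mm by 178 mm) begins 60 mm behind the grasp point.
Start: joints at [-64.229, 18.312, 89.639, -0, 72.044, -1.146], TCP at [260.314, -512.721, 181.976] pointing down, gripper open.
Joint ranges: [-177.97, 177.97], [-48.28, 115.42], [12.27, 149.76], [-77.06, 257.06], [2.81, 150.46], [-146.56, 146.56]. Speed limits (degrees/s): [147.25, 147.25, 180, 180, 180, 180].

### API

Orientations are given as [roll, pitch, yaw] about the fixed x, y, z axes, in that order (R = Rz(yaw) Ry(pitch) Rx(roll)).
In Python, from workcell import * gives the robot as it stands. The module is installed in compiled form; this text tells all that it offers.
- The arm moves only by the tool servo_tool, never from a script. Its argument "plan" is a list that holds one entry, the list of rows, each a list of 7 numbers: the shift along the tool's x, y, z in mm, then the turn, a rotation vector about the tool's x, y, z in rad, then the opening, from 0 (shut) to 1 (fully open). A call has 1 to 20 rows; each row is the pose to reach, as a shift and turn from the pose commanded when the call began, along the tool's axes at that moment; what a row does not reach only later rows make up. A row lasts 1/10 s, in which the tool goes at most 50 mm and 8.59 degrees, less where a joint would pass 70% of its speed; a pose out of reach is approached as far as the arm can. A call with a gripper value outside its range is refused whole. The fingers move at their own pace and stop on an object; "squeeze" is the grip in N (left out, the last holds). Time passes only in rows, so rows that repeat a pose let the fingers close. It gives the time, the measured TCP pose, the force and the opening at its end, in the units of the state.
- state(): the state, without advancing time (a new reading comes with each control period).
- grab_frame(name): name is "scene" or "side" or "wrist"; returns a dict with "color" (420x560x3 uint8, red, green, blue), "range_z" (420x560 float32, mm along the optical axis (not along the pixel's ray), 0 where there is no reading), "fx", "fy", "cx", "cy" (pixels), "rvec" (rotation vector, rad) and "tvec" (3), from world to camera coordinates, as OpenCV has them; the wrist camera has in their place "tool_from_camera" (4x4, takes a point from camera to tool coordinates, whose origin is the TCP and whose axes are the flange's). Camera axes: x right, y down, z forward; pixel columns grow to the right and rows downward; lengths in mm; the calibration is good to about 2 mm. A picture is of the moment at which its call begins: read the wrist's pose just before it.
- job_done(): hands the job in, once; it reports no verdict.
The state is a dict: "time_s": time; "qpos": joint angles; "qvel": joint speeds; "effort": joint torques, N m; "ee_pos": TCP position; "ee_rot": TCP orientation; "force": force on the tool from outside, world axes, zero at the start; "torque": the same for the moment, N m; "gripper_width": finger opening in mm.
Only numpy, scipy, OpenCV 4.12 (cv2) and the standard library are available. Lean on these libraries where they do the work, as an engineer would, in place of code of your own. Each camera call takes 0.05 s, during which the arm holds its last target.

### The job

Pick out the four conical spring washers from the clutter on the workshop table and stack them on the arbor, without turning any of them over, with faces alternating: first one that lies hollow side down, then one that lies hollow side up, then hollow down, then hollow up. Each must sit level on the one below, and the flat rings, the nut, the tube offcut and the spanner are to be left where they are.

Things in the scene. Friction and masses are not known exactly. Their poses are not given: they have to be found in the camera images.
- spring_a_center (a point): conical spring washer (disc spring) of plain grey steel, a round shallow cone with a hole: 56 mm outside diameter, 25 mm hole, 12 mm high overall, 4.5 mm thick, about 70 g. Site at its centre, on its axis and half-way up (6 mm above what it lies on); z along its axis, up. It lies HOLLOW SIDE DOWN: the wide rim is at the bottom (upright outer edge from 0 to 4.5 mm up), the hole with its 35 mm wide flat lip stands raised at the top, like a hat. Same as spring_b.
- spring_b_center (a point): conical spring washer (disc spring) of plain grey steel, a round shallow cone with a hole: 56 mm outside diameter, 25 mm hole, 12 mm high overall, 4.5 mm thick, about 70 g. Site at its centre, on its axis and half-way up (6 mm above what it lies on); z along its axis, up. It lies HOLLOW SIDE DOWN: the wide rim is at the bottom (upright outer edge from 0 to 4.5 mm up), the hole with its 35 mm wide flat lip stands raised at the top, like a hat. Same as spring_a.
- spring_c_center (a point): conical spring washer (disc spring) of plain grey steel, a round shallow cone with a hole: 56 mm outside diameter, 25 mm hole, 12 mm high overall, 4.5 mm thick, about 70 g. Site at its centre, on its axis and half-way up (6 mm above what it lies on); z along its axis, up. It lies HOLLOW SIDE UP: the narrow end with the hole is at the bottom, the wide rim is at the top (upright outer edge from 7.5 to 12 mm up), like a saucer. Same as spring_d.
- spring_d_center (a point): conical spring washer (disc spring) of plain grey steel, a round shallow cone with a hole: 56 mm outside diameter, 25 mm hole, 12 mm high overall, 4.5 mm thick, about 70 g. Site at its centre, on its axis and half-way up (6 mm above what it lies on); z along its axis, up. It lies HOLLOW SIDE UP: the narrow end with the hole is at the bottom, the wide rim is at the top (upright outer edge from 7.5 to 12 mm up), like a saucer. Same as spring_c.
- arbor: fixed upright arbor: a round dark steel foot 80 mm in diameter and 10 mm high with a plain bright steel post of 20 mm diameter in its centre; the post is straight up to 54 mm above the table and then tapers to a 10 mm wide tip at 64 mm. Origin on the post's axis at table height, z up. A washer lying on the foot has its underside 10 mm above the table; the alternating stack grows by 12 mm with each washer
- flat_a_center (a point): bystander: flat steel ring, 46 mm outside, 18 mm hole, 6 mm thick; point at its centre, half-way up. Same as flat_b
- flat_b_center (a point): bystander: flat steel ring, 46 mm outside, 18 mm hole, 6 mm thick; point at its centre, half-way up. Same as flat_a
- nut_center (a point): bystander: big hexagon nut, 36 mm across flats, 19 mm high; point at its centre
- offcut_center (a point): bystander: dark offcut of square steel tube lying on a side, 50 mm long (x), 40 by 40 mm; point at its centre
- spanner_center (a point): bystander: flat steel spanner 170 mm long (along x), 8 mm thick; point at its middle
Things that resemble listed ones, but are neither listed nor needed, are in the scene too. What is shaped like the part that bears spring_b_center but red or turquoise is not meant.

How it is judged (in metres and radians):
On the way, in this order (a step that is already met when the one before it is completed fails the run):
1. first washer, hollow side down, sits level on the arbor's foot and is let go ((((horizontal distance between spring_a_center and arbor below 0.006 m and z of spring_a_center in the frame of arbor between 0.0125 and 0.0195 m and angle between spring_a_center's own z axis and vertical below 0.12 rad) and contact force between spring_a and the fingers below 0.05 N) or ((horizontal distance between spring_b_center and arbor below 0.006 m and z of spring_b_center in the frame of arbor between 0.0125 and 0.0195 m and angle between spring_b_center's own z axis and vertical below 0.12 rad) and contact force between spring_b and the fingers below 0.05 N))), for 0.2 s.
2. second washer, hollow side up, sits level on the first and is let go ((((horizontal distance between spring_c_center and arbor below 0.006 m and z of spring_c_center in the frame of arbor between 0.0245 and 0.0315 m and angle between spring_c_center's own z axis and vertical below 0.12 rad) and contact force between spring_c and the fingers below 0.05 N) or ((horizontal distance between spring_d_center and arbor below 0.006 m and z of spring_d_center in the frame of arbor between 0.0245 and 0.0315 m and angle between spring_d_center's own z axis and vertical below 0.12 rad) and contact force between spring_d and the fingers below 0.05 N))), for 0.2 s.
3. third washer, hollow side down, sits level on the second and is let go ((((horizontal distance between spring_a_center and arbor below 0.006 m and z of spring_a_center in the frame of arbor between 0.0365 and 0.0435 m and angle between spring_a_center's own z axis and vertical below 0.12 rad) and contact force between spring_a and the fingers below 0.05 N) or ((horizontal distance between spring_b_center and arbor below 0.006 m and z of spring_b_center in the frame of arbor between 0.0365 and 0.0435 m and angle between spring_b_center's own z axis and vertical below 0.12 rad) and contact force between spring_b and the fingers below 0.05 N))), for 0.2 s.
4. fourth washer, hollow side up, sits level on the third and is let go ((((horizontal distance between spring_c_center and arbor below 0.006 m and z of spring_c_center in the frame of arbor between 0.0485 and 0.0555 m and angle between spring_c_center's own z axis and vertical below 0.12 rad) and contact force between spring_c and the fingers below 0.05 N) or ((horizontal distance between spring_d_center and arbor below 0.006 m and z of spring_d_center in the frame of arbor between 0.0485 and 0.0555 m and angle between spring_d_center's own z axis and vertical below 0.12 rad) and contact force between spring_d and the fingers below 0.05 N))), for 0.2 s.
At the end, for the whole second after the job is handed in: All four conical washers on the arbor, released, at rest, level (0.12 rad), axes within 6 mm of its axis, from below: hollow down (spring_a or b), hollow up (spring_c or d), hollow down, hollow up; centres 16, 28, 40, 52 mm above the table, each within 3.5 mm ((((horizontal distance between spring_a_center and arbor below 0.006 m and z of spring_a_center in the frame of arbor between 0.0125 and 0.0195 m and angle between spring_a_center's own z axis and vertical below 0.12 rad) and (horizontal distance between spring_b_center and arbor below 0.006 m and z of spring_b_center in the frame of arbor between 0.0365 and 0.0435 m and angle between spring_b_center's own z axis and vertical below 0.12 rad)) or ((horizontal distance between spring_b_center and arbor below 0.006 m and z of spring_b_center in the frame of arbor between 0.0125 and 0.0195 m and angle between spring_b_center's own z axis and vertical below 0.12 rad) and (horizontal distance between spring_a_center and arbor below 0.006 m and z of spring_a_center in the frame of arbor between 0.0365 and 0.0435 m and angle between spring_a_center's own z axis and vertical below 0.12 rad))) and (((horizontal distance between spring_c_center and arbor below 0.006 m and z of spring_c_center in the frame of arbor between 0.0245 and 0.0315 m and angle between spring_c_center's own z axis and vertical below 0.12 rad) and (horizontal distance between spring_d_center and arbor below 0.006 m and z of spring_d_center in the frame of arbor between 0.0485 and 0.0555 m and angle between spring_d_center's own z axis and vertical below 0.12 rad)) or ((horizontal distance between spring_d_center and arbor below 0.006 m and z of spring_d_center in the frame of arbor between 0.0245 and 0.0315 m and angle between spring_d_center's own z axis and vertical below 0.12 rad) and (horizontal distance between spring_c_center and arbor below 0.006 m and z of spring_c_center in the frame of arbor between 0.0485 and 0.0555 m and angle between spring_c_center's own z axis and vertical below 0.12 rad))) and linear speed of each of spring_a, spring_b, spring_c, spring_d below 0.02 m/s); the robot touches nothing.
It fails at once if the flat ring (flat_a) is moved more than 40 mm from where it lay (distance of flat_a_center from where it was at the start of the episode above 0.04 m).
It fails at once if the flat ring (flat_b) is moved more than 40 mm from where it lay (distance of flat_b_center from where it was at the start of the episode above 0.04 m).
It fails at once if the nut (nut) is moved more than 40 mm from where it lay (distance of nut_center from where it was at the start of the episode above 0.04 m).
It fails at once if the tube offcut (offcut) is moved more than 40 mm from where it lay (distance of offcut_center from where it was at the start of the episode above 0.04 m).
It fails at once if the spanner (spanner) is moved more than 40 mm from where it lay (distance of spanner_center from where it was at the start of the episode above 0.04 m).
It also fails if it takes over 96 s, if anything falls off the work surface, if the arm or the gripper's body presses on something with over 40 N, if the wrist force passes 120 N, or if a joint passes its speed limit or range.

## Working session

There is one attempt and no reset: what is moved stays moved. The work goes in short steps, Python scripts to look and compute and a tool call to move; the robot and the scene stay as the last step left them, time stands still between calls to the robot, and variables do not carry over. Pictures are saved under pics/ and viewed, and the job is handed in when it is done.

Besides the shell and the picture viewer there is one more tool, called after ">>>" as name(argument=value, ...), one argument or row to a line, values as JSON. servo_tool: Moves the arm, as the interface text tells. Its arguments: {"type":"object","properties":{"plan":{"type":"array"},"squeeze":{"type":"number"}},"required":["plan"]}

```bash
mkdir -p pics; cat > h.py <<'E'
from workcell import *
import numpy as np, cv2
def save(n,im): cv2.imwrite('pics/'+n,im[:,:,::-1])
E
python3 - <<'E'
from h import *
print(state())
for n in ["scene","side"]:
    f=grab_frame(n); save(n+'1.png',f['color']); np.savez(n+'1.npz',**f)
    print({k:f[k] for k in ('fx','fy','cx','cy','rvec','tvec')})
f=grab_frame("wrist"); save('wrist1.png',f['color']); np.savez('wrist1.npz',**f); print(f['tool_from_camera'],f['fx'],f['cx'],f['cy'])
E
```

```text
{'time_s': 0.0, 'qpos': array([-6.42289864e+01,  1.83507294e+01,  8.97081548e+01, -2.30771209e-04,
        7.20436819e+01, -1.14827763e+00]), 'qvel': array([-0.04252754,  0.11097147, -0.0283656 ,  0.11201359,  0.01277717,
        0.00834795]), 'effort': array([-6.57336568e-04, -4.12456334e+01, -2.31972635e+01,  7.25312345e-02,
        4.56444989e-02, -1.21014341e-04]), 'ee_pos': array([ 260.04916617, -512.18560131,  181.11762927]), 'ee_rot': array([-1.79897450e+02, -1.83605284e-03,  2.69193609e+01]), 'force': array([ 0.88053574, -1.07554641,  0.03424316]), 'torque': array([0.04830204, 0.03676813, 0.01650153]), 'gripper_width': 91.18476043714786}
{'fx': 413.2233272042344, 'fy': 413.2233272042344, 'cx': 281.0605707772819, 'cy': 212.41396658383306, 'rvec': array([ 2.10068607,  0.91133257, -0.41010801]), 'tvec': array([-395.15631115, -195.13648225, 1227.42932187])}
{'fx': 505.19667473155204, 'fy': 505.19667473155204, 'cx': 279.94168964696144, 'cy': 201.13414396368321, 'rvec': array([ 0.54810393, -2.59567888,  1.34459493]), 'tvec': array([ 523.12004233,  172.12979141, 1045.49933678])}
[[ 5.56430649e-04 -9.67929205e-01 -2.51222499e-01  7.04879076e+01]
 [ 9.99999583e-01  3.56755528e-04  8.40355953e-04  9.30449412e-01]
 [-7.23780054e-04 -2.51222862e-01  9.67929000e-01 -2.02901687e+02]
 [ 0.00000000e+00  0.00000000e+00  0.00000000e+00  1.00000000e+00]] 344.24289132579804 277.4343327905521 208.82835378311617
```

View pics/scene1.png

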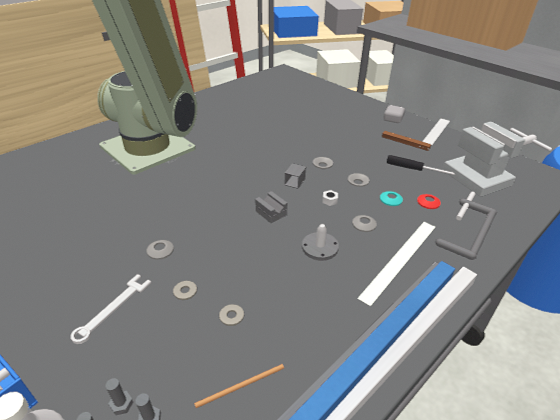

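View pics/side1.png

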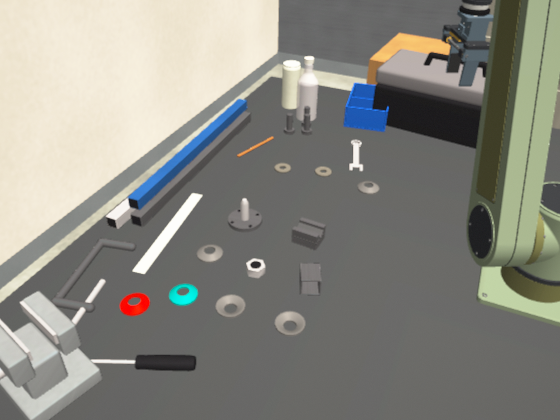

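View pics/wrist1.png

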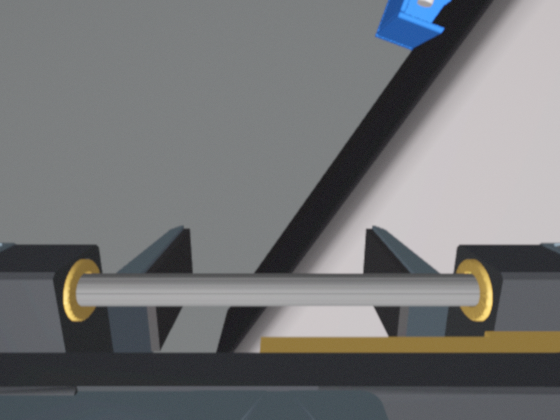

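Scene view candidates are rings at (323,162), (358,180), (364,222) and (160,249), which look conical. The flat brownish rings are at (185,289) and (231,314), and the turquoise (391,198) and red (428,201) ones are decoys. Next I crop close up and locate them.

```bash
cat >> h.py <<'E'
def Rt(f): return cv2.Rodrigues(np.array(f['rvec']))[0], np.array(f['tvec'])
def ray(f,u,v,z):
    R,t=Rt(f); d=R.T@np.array([(u-f['cx'])/f['fx'],(v-f['cy'])/f['fy'],1]); c=-R.T@t
    return c+d*(z-c[2])/d[2]
def proj(f,P):
    R,t=Rt(f); p=R@np.array(P)+t; return f['fx']*p[0]/p[2]+f['cx'], f['fy']*p[1]/p[2]+f['cy']
E
python3 - <<'E'
from h import *
f=dict(np.load('scene1.npz')); s=dict(np.load('side1.npz'))
for u,v in [(323,162),(358,180),(364,222),(160,249),(185,289),(231,314),(391,198),(428,201),(330,198),(295,175),(271,207)]: print('scene',u,v,ray(f,u,v,6).round(), np.round(proj(s,ray(f,u,v,6))))
print('post tips', ray(f,321,228,64).round(1), ray(s,244,200,64).round(1), 'foot',ray(f,320,246,10).round(1),ray(s,245,220,10).round(1))
def crop(fr,pts):
    return np.vstack([np.hstack([cv2.resize(fr['color'][v-20:v+20,u-25:u+25],(250,200),interpolation=cv2.INTER_CUBIC) for u,v in r]) for r in pts])
save('c1.png',np.vstack([crop(f,[[(323,162),(358,180),(364,222)],[(160,249),(185,289),(231,314)]])]))
save('c2.png',crop(s,[[(290,323),(231,306),(210,253)],[(369,187),(323,171),(283,168)]]))
E
```

```text
scene 323 162 [412. 317.   6.] [291. 328.]
scene 358 180 [534. 320.   6.] [231. 308.]
scene 364 222 [652. 194.   6.] [210. 252.]
scene 160 249 [ 410. -203.    6.] [367. 186.]
scene 185 289 [ 539. -225.    6.] [323. 171.]
scene 231 314 [ 647. -196.    6.] [282. 167.]
scene 391 198 [640. 319.   6.] [184. 291.]
scene 428 201 [710. 378.   6.] [136. 301.]
scene 330 198 [536. 205.   6.] [256. 270.]
scene 295 175 [405. 212.   6.] [314. 291.]
scene 271 207 [463.  71.   6.] [311. 242.]
post tips [638.9  51.2  64. ] [634.4  61.2  64. ] foot [638.9  54.4  10. ] [631.   65.2  10. ]
```

View pics/c1.png

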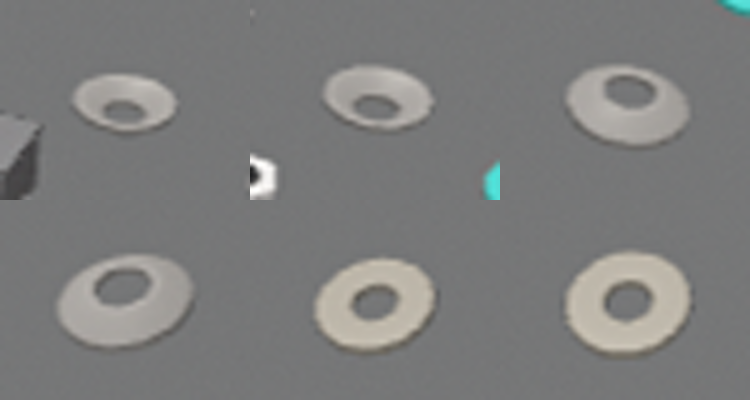

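View pics/c2.png

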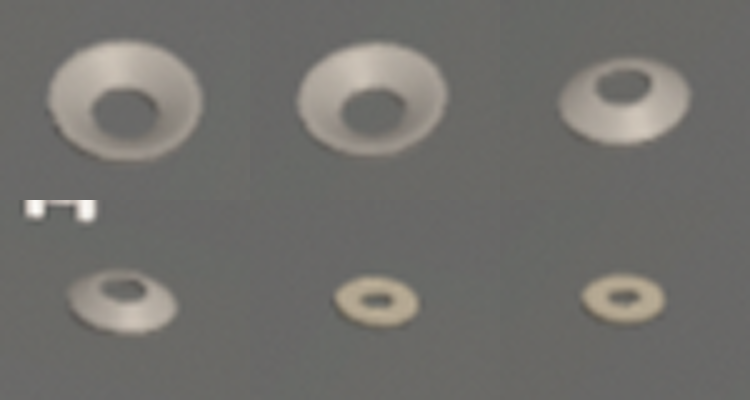

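The crops show (323,162) and (358,180) as saucers, hollow up (c and d). (364,222) and (160,249) are hats, hollow down (a and b). The brownish rings are flat. I start with the hat at about (410,-203), hovering with yaw 90.

>>> servo_tool(
  plan=[
    [[274,-208,82,0,0,-1.101,1],[274,-208,82,0,0,-1.101,1],[274,-208,82,0,0,-1.101,1],[274,-208,82,0,0,-1.101,1],[274,-208,82,0,0,-1.101,1],[274,-208,82,0,0,-1.101,1],[274,-208,82,0,0,-1.101,1],[274,-208,82,0,0,-1.101,1],[274,-208,82,0,0,-1.101,1],[274,-208,82,0,0,-1.101,1],[274,-208,82,0,0,-1.101,1],[274,-208,82,0,0,-1.101,1],[274,-208,82,0,0,-1.101,1]],
  ],
  squeeze=20,
)

```text
time_s: 1.45
ee_pos: [410.2, -204.0, 100.1]
ee_rot: [180.0, 0.0, 89.9]
force: [0.5, -0.5, -0.4]
gripper_width: 91.3
```

```bash
cat >> h.py <<'E'
from scipy.spatial.transform import Rotation as Ro
def wtool(f,u,v,z,st):
    """world point where the wrist pixel ray meets height z; also tool-frame point"""
    T=f['tool_from_camera']; R=Ro.from_euler('xyz',st['ee_rot'],degrees=True).as_matrix()
    d=R@T[:3,:3]@np.array([(u-f['cx'])/f['fx'],(v-f['cy'])/f['fy'],1]); c=R@T[:3,3]+st['ee_pos']
    p=c+d*(z-c[2])/d[2]; return p, R.T@(p-st['ee_pos'])
E
python3 - <<'E'
from h import *
st=state(); f=grab_frame('wrist'); np.savez('w2.npz',**f); save('w2.png',f['color']); print(st['time_s'],st['ee_pos'],st['ee_rot'],st['qpos'],st['force'])
E
```

```text
1.45 [ 410.23960385 -204.00191366  100.09660783] [1.79982487e+02 1.61301266e-02 8.98935346e+01] [-2.78733931e+01  1.21012436e+01  1.11402053e+02 -7.33380997e-03
  5.64736925e+01 -2.77628808e+01] [ 0.53031066 -0.48756726 -0.36271405]
```

View pics/w2.png

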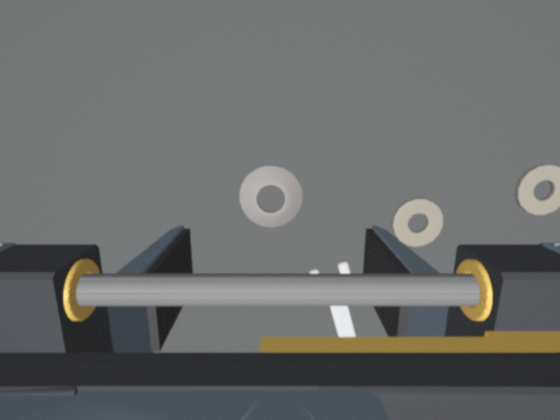

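The washer is at about (271,196), between the fingers. I measure it from its contours.

```bash
cat >> h.py <<'E'
def rings(f,lo=12,box=(0,560,0,260),minA=400):
    g=f['color'].astype(int).sum(2)/3; m=np.zeros(g.shape,np.uint8)
    x0,x1,y0,y1=box; bg=np.median(g[y0:y1,x0:x1]); m[y0:y1,x0:x1]=(g[y0:y1,x0:x1]>bg+lo)*255
    cs,h=cv2.findContours(m,cv2.RETR_CCOMP,cv2.CHAIN_APPROX_NONE); out=[]
    for i,c in enumerate(cs):
        if h[0][i][3]<0 and cv2.contourArea(c)>minA:
            e=cv2.fitEllipse(c); k=h[0][i][2]; hole=None
            while k>=0:
                if cv2.contourArea(cs[k])>60: hole=cv2.fitEllipse(cs[k])
                k=h[0][k][0]
            out.append((e,hole))
    return out
E
python3 - <<'E'
from h import *
st=state(); f=dict(np.load('w2.npz'))
for e,hl in rings(f,box=(195,365,100,260)):
    print(e,hl, 'rim',wtool(f,*e[0],3,st)); 
    if hl: print('hole',wtool(f,*hl[0],12,st))
# arbor/others from scene & side
for n in('scene','side'):
    f=dict(np.load(n+'1.npz'))
    for e,hl in rings(f,lo=12,box=(140,420,150,345),minA=60):
        if max(e[1])<45: print(n,np.round(e[0],1),np.round(e[1],1),ray(f,*e[0],6).round(1), None if hl is None else np.round(hl[0],1))
E
```

```text
((270.2413024902344, 195.91981506347656), (61.626399993896484, 62.986167907714844), 93.34412384033203) ((270.2373962402344, 198.67044067382812), (27.465744018554688, 28.243745803833008), 86.68244934082031) rim (array([ 404.3473607 , -200.34833507,    3.        ]), array([ 3.53942235, -5.9418364 , 97.06806548]))
hole (array([ 404.51614278, -200.80034674,   12.        ]), array([ 3.08599114, -5.76994165, 88.0681958 ]))
scene [409.8 334. ] [19.7 36.6] [895.5   8.9   6. ] None
scene [231.  313.7] [19.1 24.7] [ 646.1 -196.     6. ] [231.1 313.6]
scene [184.4 289.1] [16.8 23.6] [ 538.9 -226.4    6. ] None
scene [159.3 248.5] [16.8 26.7] [ 407.3 -203.2    6. ] [158.8 245.8]
scene [320.2 241.8] [29.3 33.9] [627.6  67.8   6. ] None
scene [363.9 222.4] [14.6 24. ] [652.4 192.5   6. ] [364.5 219.6]
scene [391.  197.5] [12.7 22.7] [639.  320.7   6. ] None
scene [329.8 197.2] [15.1 16.5] [533.9 207.    6. ] None
scene [292.1 181.6] [ 9.5 11.8] [421.6 184.4   6. ] None
scene [358.2 178.8] [11.5 21.3] [531.2 324.9   6. ] None
scene [294.9 169.3] [10.6 17.4] [384.9 231.6   6. ] None
scene [322.4 161.9] [10.1 20.4] [410.3 316.3   6. ] None
side [289.8 322.5] [23.5 30.6] [418.2 305.9   6. ] [289.9 325.5]
side [230.1 305.2] [22.1 29.5] [539.6 313.3   6. ] [230.5 308.1]
side [183.1 293.8] [20.5 28.7] [637.8 325.    6. ] [182.6 290.5]
side [309.7 287.6] [12.7 16.7] [416.1 205.7   6. ] None
side [310.6 271.5] [17.8 22.8] [430.7 161.1   6. ] None
side [255.5 267.6] [19.5 20.4] [540.4 197.9   6. ] [255.3 264.4]
side [209.7 252.8] [16.5 25.6] [650.9 197.1   6. ] [209.4 249.6]
side [308.1 229.6] [ 7.3 31. ] [485.   32.1   6. ] None
side [244.4 214.9] [27.7 28.1] [643.6  43.4   6. ] None
side [368.3 187. ] [11.8 21.1] [ 404.5 -200.2    6. ] None
side [323.1 170.6] [ 9.1 16.4] [ 538.5 -226.6    6. ] None
side [282.4 167.1] [ 8.6 16.2] [ 646.4 -196.     6. ] None
side [355.9 162.2] [13.7 22.9] [ 469.4 -307.8    6. ] None
```

>>> servo_tool(
  plan=[
    [[3.3,-5.8,30,0,0,0,1],[3.3,-5.8,70,0,0,0,1],[3.3,-5.8,90,0,0,0,1],[3.3,-5.8,98.8,0,0,0,1],[3.3,-5.8,98.8,0,0,0,1],[3.3,-5.8,98.8,0,0,0,0.5],[3.3,-5.8,98.8,0,0,0,0.5],[3.3,-5.8,98.8,0,0,0,0.5],[3.3,-5.8,98.8,0,0,0,0.5],[3.3,-5.8,98.8,0,0,0,0.5],[3.3,-5.8,98.8,0,0,0,0.5],[3.3,-5.8,98.8,0,0,0,0.5]],
  ],
  squeeze=20,
)

```text
time_s: 2.7
ee_pos: [404.7, -199.9, 1.2]
ee_rot: [180.0, 0.0, 90.0]
force: [0.0, 0.1, 0.0]
gripper_width: 45.8
```

```bash
python3 - <<'E'
from h import *
st=state(); f=grab_frame('wrist'); save('w3.png',f['color']); print(st['time_s'],st['ee_pos'],st['force'],st['gripper_width'])
E
```

```text
2.7 [ 404.66380772 -199.92021774    1.20279617] [0.00287974 0.06338155 0.03589811] 45.754839243154755
```

View pics/w3.png

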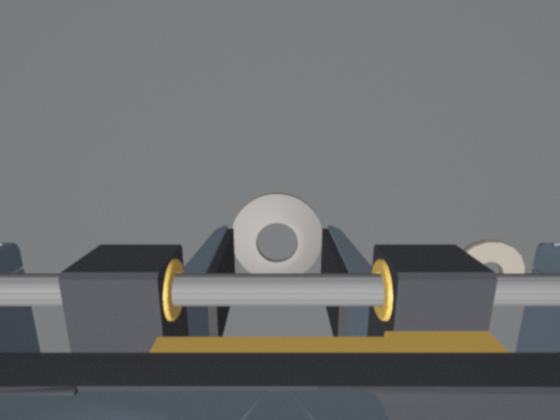

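The washer fills the gap, but the reported opening of 45.8 is less than 56 mm. I check with a crop and depth before lifting.

```bash
python3 - <<'E'
from h import *
st=state(); f=grab_frame('wrist'); print(st['gripper_width'])
save('w4.png',cv2.resize(f['color'][170:310,150:410],(780,420),interpolation=cv2.INTER_CUBIC))
r=f['range_z']
for v in (200,215,225,235,245,255,265): print(v,[int(x) for x in r[v,205:351:8]])
s=grab_frame('side'); save('s4.png',cv2.resize(s['color'][140:230,310:430],(720,540),interpolation=cv2.INTER_CUBIC))
E
```

```text
45.6792764808023
200 [210, 209, 210, 208, 210, 209, 203, 203, 201, 201, 202, 204, 206, 209, 208, 208, 208, 209, 208]
215 [211, 212, 213, 212, 207, 204, 201, 200, 200, 197, 199, 200, 201, 203, 211, 211, 211, 212, 212]
225 [214, 213, 212, 213, 206, 203, 201, 200, 213, 212, 213, 200, 200, 203, 207, 214, 213, 213, 214]
235 [214, 162, 163, 0, 206, 204, 202, 214, 215, 215, 215, 213, 202, 205, 208, 167, 161, 162, 215]
245 [150, 150, 155, 162, 209, 205, 205, 216, 216, 216, 216, 217, 203, 205, 209, 167, 154, 150, 149]
255 [139, 139, 142, 164, 212, 208, 205, 206, 218, 218, 218, 204, 205, 208, 213, 165, 143, 141, 139]
265 [129, 132, 139, 162, 219, 215, 210, 206, 207, 206, 207, 207, 209, 215, 219, 166, 141, 132, 129]
```

View pics/w4.png

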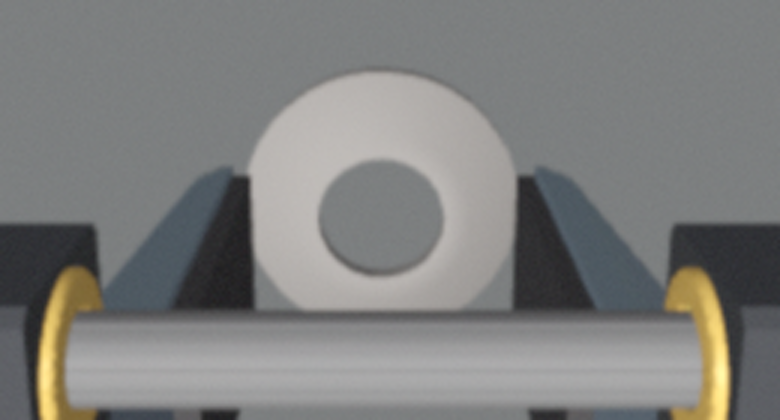

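View pics/s4.png

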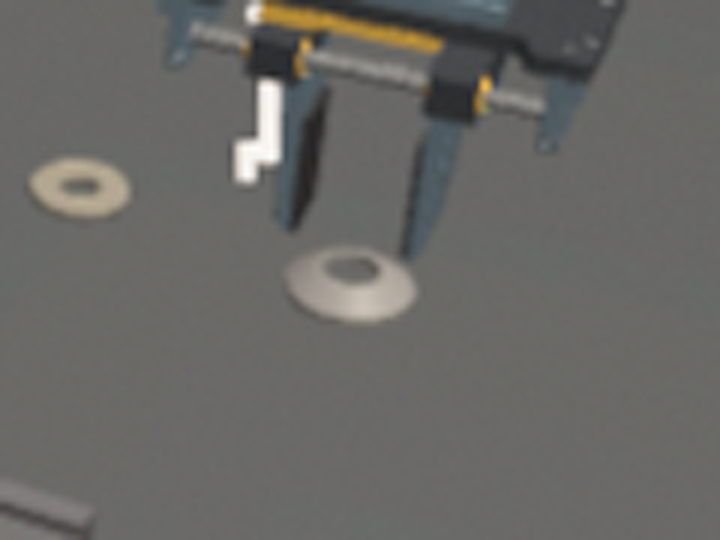

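The fingers hover above the washer: depth at their ends is about 165 mm against 205 mm at the washer. They seem to end well short of the reported TCP. I check where the tips really are from the fixed views.

```bash
python3 - <<'E'
from h import *
st=state(); s=grab_frame('side'); c=grab_frame('scene'); w=grab_frame('wrist')
p=st['ee_pos']
for z in (0,20,40,60):
  print(z,[np.round(proj(f,p+np.array([dx,0,z])),1) for f in (s,c) for dx in(-27,27)])
def cloud(f,box):
    u0,u1,v0,v1=box; R,t=Rt(f); vv,uu=np.mgrid[v0:v1,u0:u1]; z=f['range_z'][v0:v1,u0:u1]; ok=z>0
    P=np.stack([(uu-f['cx'])/f['fx']*z,(vv-f['cy'])/f['fy']*z,z],-1)[ok]
    return (P-t)@R
for n,f in(('side',s),('scene',c)):
    q=cloud(f,(0,560,0,420)); d=q-p
    for sg in(-1,1):
        m=(np.abs(d[:,1])<25)&(sg*d[:,0]>8)&(sg*d[:,0]<50)&(d[:,2]<110)
        h=np.histogram(d[m][:,2],bins=np.arange(-10,111,10))[0]; print(n,sg,h)
# wrist
T=w['tool_from_camera']; z=w['range_z']; vv,uu=np.mgrid[0:420,0:560]
P=np.stack([(uu-w['cx'])/w['fx']*z,(vv-w['cy'])/w['fy']*z,z],-1)[z>0]@T[:3,:3].T+T[:3,3]
m=(np.abs(P[:,1])>20)&(np.abs(P[:,1])<40)&(np.abs(P[:,0])<22)
print(np.histogram(P[m][:,2],bins=np.arange(-110,11,5)))
save('c4.png',cv2.resize(c['color'][150:290,80:240],(800,700),interpolation=cv2.INTER_CUBIC))
E
```

```text
0 [array([378.1, 191. ]), array([358. , 186.1]), array([153.9, 242.4]), array([167.1, 255.3])]
20 [array([379.2, 184.6]), array([358.9, 179.8]), array([152.3, 235.7]), array([165.6, 248.6])]
40 [array([380.2, 178.1]), array([359.7, 173.3]), array([150.6, 228.8]), array([164. , 241.6])]
60 [array([381.3, 171.4]), array([360.6, 166.7]), array([148.9, 221.7]), array([162.4, 234.5])]
side -1 [79 87 16  0  8 15 20 21 20 26 17  5]
side 1 [64 76 21  0 14 18 21 23 29 30 26 13]
scene -1 [111  32   6   1  32  32  18   4   2   2  24  14]
scene 1 [221 166  18   2  40  59  58  38   0   0   0   0]
(array([ 262,  238,  215,  192,  964,  540,  480,  424,  372,  332,  289,
        256,  260,  223,  209,  113,    0,    0,    0,    0,  639,  410,
       1448,    0]), array([-110, -105, -100,  -95,  -90,  -85,  -80,  -75,  -70,  -65,  -60,
        -55,  -50,  -45,  -40,  -35,  -30,  -25,  -20,  -15,  -10,   -5,
          0,    5,   10]))
```

View pics/c4.png

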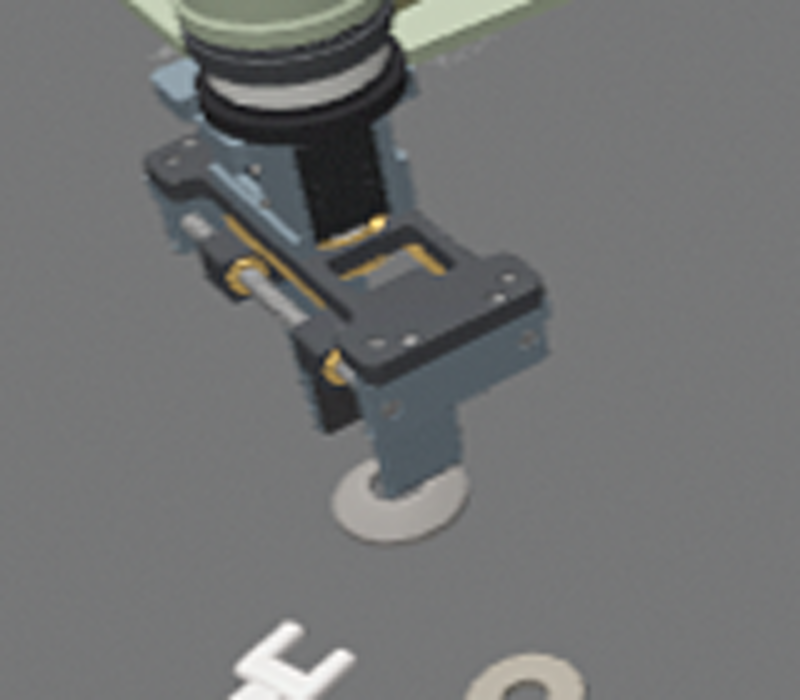

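All three cameras agree that the fingers end about 30 mm above the reported TCP, so the stated tool length does not hold. I open and descend with force checks to find the real tip height.

>>> servo_tool(
  plan=[
    [[0,0,0,0,0,0,1],[0,0,0,0,0,0,1],[0,0,0,0,0,0,1],[0,0,0,0,0,0,1],[0,0,8,0,0,0,1],[0,0,16,0,0,0,1],[0,0,22,0,0,0,1],[0,0,24,0,0,0,1],[0,0,24,0,0,0,1]],
  ],
)

```text
time_s: 3.9
ee_pos: [404.3, -199.7, -23.4]
ee_rot: [-179.9, -0.0, 90.0]
force: [-0.4, 0.6, 0.1]
gripper_width: 91.4
```

```bash
python3 - <<'E'
from h import *
st=state(); w=grab_frame('wrist'); s=grab_frame('side'); print(st['ee_pos'],st['force'],st['gripper_width'])
T=w['tool_from_camera']; z=w['range_z']; vv,uu=np.mgrid[0:420,0:560]
P=np.stack([(uu-w['cx'])/w['fx']*z,(vv-w['cy'])/w['fy']*z,z],-1)[z>0]@T[:3,:3].T+T[:3,3]
m=(np.abs(P[:,1])>40)&(np.abs(P[:,1])<62)&(np.abs(P[:,0])<20)
print(np.histogram(P[m][:,2],bins=np.arange(-44,40,2)))
save('s5.png',cv2.resize(s['color'][140:230,310:430],(720,540),interpolation=cv2.INTER_CUBIC))
E
```

```text
[ 404.31050404 -199.73472996  -23.40729341] [-0.41088703  0.55278644  0.14237729] 91.40547071965919
(array([ 138,  132,  136,  141,  116,  101,   16,    0,    0,  519, 1828,
         14,    0,    0,    0,    0,    0,    0,    0,    0,    0,    0,
          0,    0,    0,    0,    0,    0,    0,    0,    0,    0,    0,
          0,    0,    0,    0,    0,    0,    0,    0]), array([-44, -42, -40, -38, -36, -34, -32, -30, -28, -26, -24, -22, -20,
       -18, -16, -14, -12, -10,  -8,  -6,  -4,  -2,   0,   2,   4,   6,
         8,  10,  12,  14,  16,  18,  20,  22,  24,  26,  28,  30,  32,
        34,  36,  38]))
```

View pics/s5.png

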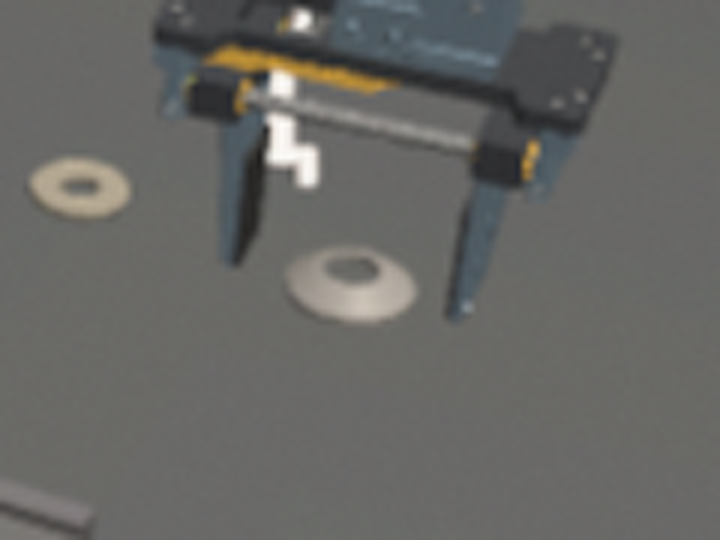

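The tips are still about 7 mm above the table, consistent with a 31 mm shortfall.

>>> servo_tool(
  plan=[
    [[0,0,3,0,0,0,1],[0,0,5,0,0,0,1],[0,0,5,0,0,0,1],[0,0,5,0,0,0,1]],
  ],
)

```text
time_s: 4.4
ee_pos: [404.7, -199.9, -27.9]
ee_rot: [180.0, 0.0, 90.0]
force: [-0.3, -0.3, 0.7]
gripper_width: 91.4
```

>>> servo_tool(
  plan=[
    [[0,0,0.5,0,0,0,1],[0,0,1,0,0,0,1],[0,0,1,0,0,0,1]],
  ],
)

```text
time_s: 4.7
ee_pos: [404.6, -199.9, -28.9]
ee_rot: [-180.0, 0.0, 90.0]
force: [0.3, 0.2, -0.0]
gripper_width: 91.1
```

>>> servo_tool(
  plan=[
    [[0,0,0.5,0,0,0,1],[0,0,0.5,0,0,0,1],[0,0,0.5,0,0,0,1]],
  ],
)

```text
time_s: 5.0
ee_pos: [404.7, -199.9, -29.4]
ee_rot: [-180.0, 0.0, 90.0]
force: [-0.5, -0.3, 0.6]
gripper_width: 91.3
```

>>> servo_tool(
  plan=[
    [[0,0,0.5,0,0,0,1],[0,0,0.5,0,0,0,1],[0,0,0.5,0,0,0,1]],
  ],
)

```text
time_s: 5.3
ee_pos: [404.6, -199.9, -29.9]
ee_rot: [-180.0, 0.0, 90.0]
force: [-0.6, -0.9, 0.4]
gripper_width: 90.9
```

No contact yet at -29.9, so the tips are just above the table. I close here.

>>> servo_tool(
  plan=[
    [[0,0,0,0,0,0,0.4],[0,0,0,0,0,0,0.4],[0,0,0,0,0,0,0.4],[0,0,0,0,0,0,0.4],[0,0,0,0,0,0,0.4],[0,0,0,0,0,0,0.4],[0,0,0,0,0,0,0.4]],
  ],
  squeeze=20,
)

```text
time_s: 6.0
ee_pos: [404.6, -199.9, -29.9]
ee_rot: [-180.0, 0.0, 90.0]
force: [-0.5, -0.3, -0.3]
gripper_width: 53.5
```

>>> servo_tool(
  plan=[
    [[0,0,-5,0,0,0,0.4],[0,0,-20,0,0,0,0.4],[0,0,-50,0,0,0,0.4],[0,0,-90,0,0,0,0.4],[0,0,-110,0,0,0,0.4],[0,0,-110,0,0,0,0.4]],
  ],
)

```text
time_s: 6.6
ee_pos: [406.8, -201.0, 83.2]
ee_rot: [179.6, 0.2, 90.0]
force: [-0.5, -1.2, -0.6]
gripper_width: 53.6
```

```bash
python3 - <<'E'
from h import *
st=state(); f=grab_frame('wrist'); np.savez('w6.npz',**f); save('w6.png',f['color']); print(st['time_s'],st['ee_pos'],st['force'],st['gripper_width'])
s=grab_frame('side'); save('s6.png',cv2.resize(s['color'][100:240,280:460],(720,560),interpolation=cv2.INTER_CUBIC))
E
```

```text
6.6 [ 406.84370198 -201.03844301   83.15614805] [-0.51794364 -1.23988534 -0.56679917] 53.633017674368865
```

View pics/w6.png

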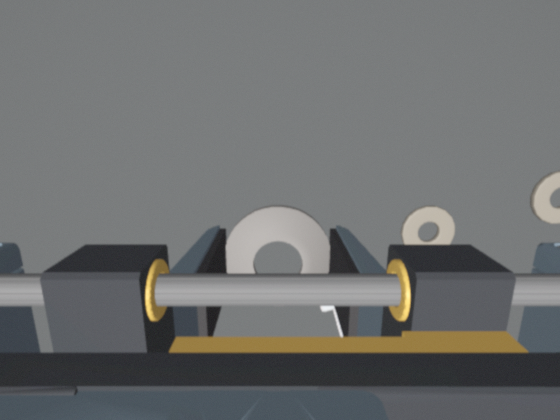

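View pics/s6.png

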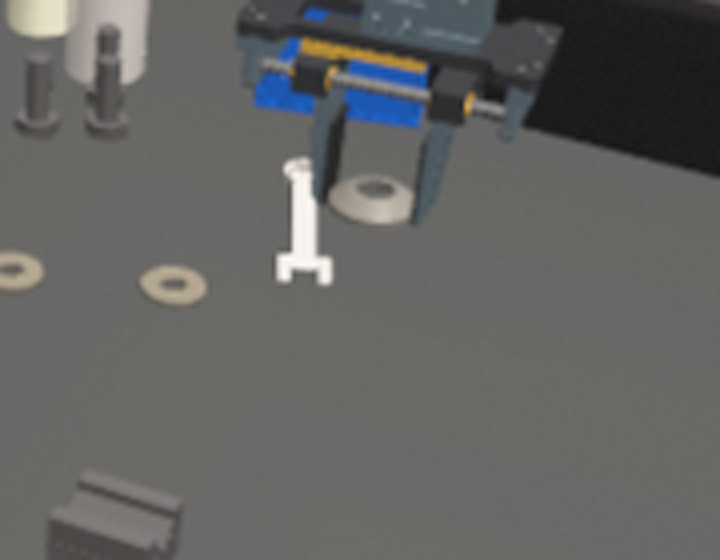

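The washer is held level. I move it short of the arbor so the wrist camera can see the post ahead.

>>> servo_tool(
  plan=[
    [[25,35,0,0,0,0,0.4],[50,68,0,0,0,0,0.4],[75,102,0,0,0,0,0.4],[100,136,0,0,0,0,0.4],[125,170,0,0,0,0,0.4],[150,204,0,0,0,0,0.4],[165,224,0,0,0,0,0.4],[172,232,0,0,0,0,0.4],[174,233,0,0,0,0,0.4],[174,233,0,0,0,0,0.4],[174,233,0,0,0,0,0.4]],
  ],
)

```text
time_s: 7.8
ee_pos: [636.2, -26.9, 79.8]
ee_rot: [-179.9, 0.0, 89.9]
force: [-0.3, 0.1, -0.0]
gripper_width: 53.5
```

```bash
python3 - <<'E'
from h import *
st=state(); f=grab_frame('wrist'); np.savez('w7.npz',**f,ee_pos=st['ee_pos'],ee_rot=st['ee_rot']); save('w7.png',f['color']); print(st['time_s'],st['ee_pos'],st['ee_rot'],st['force'],st['gripper_width'])
for n in('scene','side'):
  g=grab_frame(n); np.savez(n+'7.npz',**g); save(n+'7.png',cv2.resize(g['color'][150:290,180:400],(792,504),interpolation=cv2.INTER_CUBIC))
E
```

```text
7.8 [636.24268299 -26.88142599  79.83119036] [-1.79905135e+02  2.09370834e-02  8.99453499e+01] [-0.25481447  0.05803729 -0.02485675] 53.46245473628958
```

View pics/w7.png

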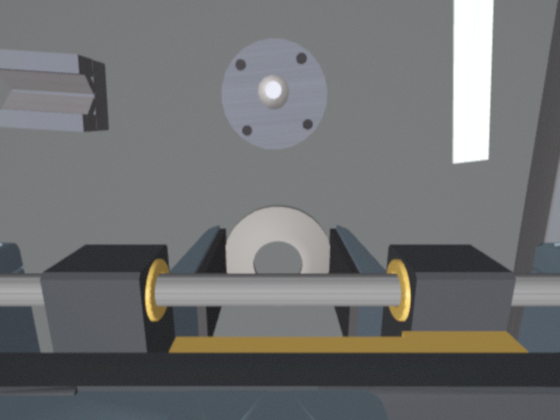

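View pics/side7.png

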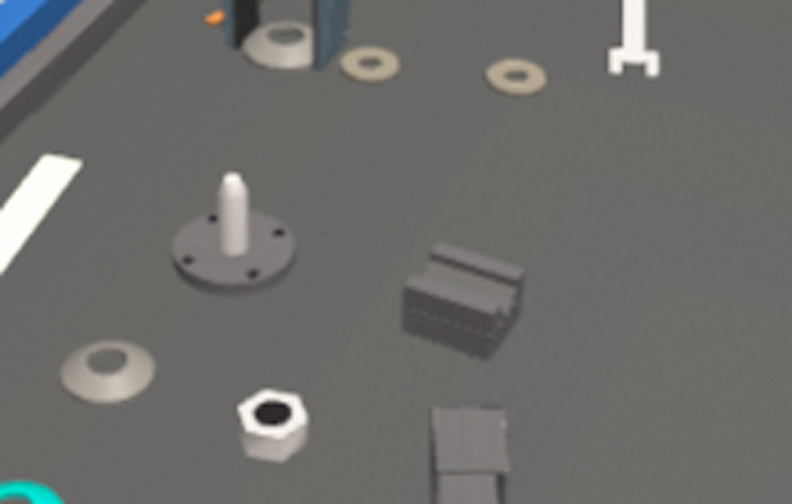

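The arbor is clear: foot about (274,94), tip (273,90), bolt holes at (240,65), (302,59), (308,125), (247,130). The held washer is centred at about (278,262).

```bash
python3 - <<'E'
from h import *
f=dict(np.load('w7.npz')); st=dict(ee_pos=f['ee_pos'],ee_rot=f['ee_rot'])
g=f['color'].astype(int); im=f['color']
d=(g[:,:,2]-g[:,:,0]); m=((d>10)).astype(np.uint8)*255
m[:, :205]=0; m[:,345:]=0; m[170:]=0
cs,_=cv2.findContours(m,cv2.RETR_EXTERNAL,cv2.CHAIN_APPROX_NONE); c=max(cs,key=cv2.contourArea); e=cv2.fitEllipse(c); print('foot',e,wtool(f,*e[0],10,st))
H=[]
dark=((g.sum(2)/3)<90).astype(np.uint8)*255; 
n,l,s,cen=cv2.connectedComponentsWithStats(dark[40:150,222:328])
for i in range(1,n):
    if 15<s[i,4]<300: H.append(cen[i]+[222,40])
print(np.round(H,1)); 
P=[wtool(f,*h,10,st)[1] for h in H]; print('holes mean tool',np.mean(P,0), np.round(P,1))
br=((g.min(2))>200).astype(np.uint8)*255; n,l,s,cen=cv2.connectedComponentsWithStats(br[60:120,250:300])
for i in range(1,n): print('tip',s[i],cen[i]+[250,60])
print('tip', wtool(f,273,90,64,st))
# held washer: outer arc circle
gg=g.sum(2)/3; mm=((gg>120)&(d<6)).astype(np.uint8)*255; mm[:195]=0; mm[272:]=0; mm[:,:222]=0; mm[:,334:]=0
cs,_=cv2.findContours(mm,cv2.RETR_CCOMP,cv2.CHAIN_APPROX_NONE)
for c in cs:
    if cv2.contourArea(c)>300:
        q=c[:,0].astype(float); k=(q[:,1]<245); q=q[k]
        A=np.c_[2*q,np.ones(len(q))]; x=np.linalg.lstsq(A,(q**2).sum(1),rcond=None)[0]; print('circ',x[:2],np.sqrt(x[2]+x[0]**2+x[1]**2),len(q),q.min(0),q.max(0))
        print(' ', [wtool(f,x[0],x[1],st['ee_pos'][2]+h,st)[1].round(1) for h in (33,42)])
E
```

```text
foot ((273.8547058105469, 93.34085083007812), (104.3782958984375, 109.67559051513672), 0.4631923735141754) (array([633.92661645,  61.68041654,  10.        ]), array([88.585105  , -2.28496842, 69.80270307]))
[[301.   58. ]
 [240.1  64.3]
 [307.1 124. ]
 [246.5 130. ]]
holes mean tool [87.53067826 -2.42597386 69.80332185] [[113.3  17.7  69.8]
 [109.  -27.1  69.8]
 [ 66.2  23.2  69.8]
 [ 61.7 -23.5  69.8]]
tip [ 13  21  18  18 261] [271.84291188  89.1302682 ]
tip (array([634.01172052,  59.88141053,  64.        ]), array([86.76644837, -2.28755548, 15.80329431]))
circ [277.48256438 234.56147381] 54.08539528908476 216 [222. 195.] [333. 244.]
  [array([ 11.7,   0.4, -33. ]), array([ 14.8,   0.4, -42. ])]
```

>>> servo_tool(
  plan=[
    [[0,0,0,0,0,0,0.4],[0,0,0,0,0,0,0.4],[0,0,0,0,0,0,0.4]],
  ],
)

```text
time_s: 8.25
ee_pos: [637.6, -26.1, 80.3]
ee_rot: [180.0, 0.0, 90.0]
force: [0.1, 0.1, -1.2]
gripper_width: 53.4
```

```bash
cat >> h.py <<'E'
def circ(q):
    A=np.c_[2*q,np.ones(len(q))]; x=np.linalg.lstsq(A,(q**2).sum(1),rcond=None)[0]; return x[0],x[1],np.sqrt(x[2]+x[0]**2+x[1]**2)
def arbor(f,st):
    g=f['color'].astype(int)
    d=(g[:,:,2]-g[:,:,0]); m=(d>10).astype(np.uint8)*255; m[:,:205]=0; m[:,345:]=0; m[190:]=0
    cs,_=cv2.findContours(m,cv2.RETR_EXTERNAL,cv2.CHAIN_APPROX_NONE); c=max(cs,key=cv2.contourArea); e=cv2.fitEllipse(c)
    x,y,w,h=cv2.boundingRect(c); dk=((g.sum(2)/3)<90).astype(np.uint8); sub=dk[y+5:y+h-5,x+5:x+w-5]
    n,l,s,cen=cv2.connectedComponentsWithStats(sub); H=[cen[i]+[x+5,y+5] for i in range(1,n) if 30<s[i,4]<200]
    P=np.array([wtool(f,*h,10,st)[1] for h in H])
    return wtool(f,*e[0],10,st)[1],P.mean(0),len(P),e
E
python3 - <<'E'
from h import *
S=[state()]
f=grab_frame('wrist'); st=S[0]; np.savez('w8.npz',**f,ee_pos=st['ee_pos'],ee_rot=st['ee_rot']); print(st['ee_pos'],st['ee_rot'])
print(arbor(f,st))
crop=f['color'][195:300,215:345]; save('w8.png',cv2.resize(crop,None,fx=6,fy=5,interpolation=cv2.INTER_CUBIC))
gg=f['color'].astype(int).sum(2)/3
print('rows col278',[int(x) for x in gg[200:275:2,278]]); print('row262',[int(x) for x in gg[262,215:345:3]])
E
```

```text
[637.61664782 -26.07845719  80.27789189] [1.79988126e+02 6.26460866e-03 8.99875415e+01]
(array([87.78168559, -3.77041756, 70.26751454]), array([86.68487726, -3.81015528, 70.26762622]), 4, ((271.8953552246094, 94.50453186035156), (104.1916732788086, 109.25875854492188), 179.05630493164062))
rows col278 [121, 123, 117, 123, 168, 173, 174, 174, 175, 175, 176, 175, 177, 178, 177, 179, 179, 180, 179, 181, 169, 126, 122, 121, 122, 122, 122, 123, 122, 123, 122, 121, 123, 124, 123, 121, 117, 85]
row262 [32, 36, 33, 42, 167, 175, 177, 178, 179, 179, 181, 181, 180, 122, 121, 123, 124, 122, 123, 122, 122, 121, 122, 122, 121, 123, 123, 123, 122, 151, 175, 169, 162, 158, 159, 158, 154, 152, 107, 46, 46, 48, 46, 47]
```

View pics/w8.png

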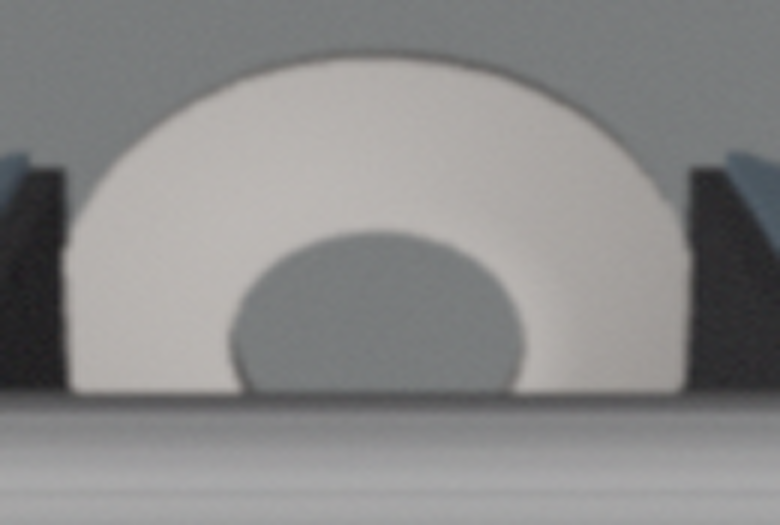

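>>> servo_tool(
  plan=[
    [[30,-2,0,0,0,0,0.4],[60,-4,0,0,0,0,0.4],[80,-5,8,0,0,0,0.4],[88.3,-4.8,20,0,0,0,0.4],[88.3,-4.8,33,0,0,0,0.4],[88.3,-4.8,36,0,0,0,0.4],[88.3,-4.8,36,0,0,0,0.4],[88.3,-4.8,36,0,0,0,0.4],[88.3,-4.8,36,0,0,0,0.4]],
  ],
)

```text
time_s: 9.2
ee_pos: [633.4, 61.7, 44.7]
ee_rot: [179.9, 0.0, 89.9]
force: [-0.3, -0.3, -1.3]
gripper_width: 53.2
```

```bash
python3 - <<'E'
from h import *
st=state(); f=grab_frame('wrist'); print(st['time_s'],st['ee_pos'],st['ee_rot'],st['force'],st['gripper_width'])
A=cv2.resize(f['color'][195:300,215:345],(400,330),interpolation=cv2.INTER_CUBIC)
s=grab_frame('side'); c=grab_frame('scene'); cr=lambda g,x,y:cv2.resize(g['color'][y:y+70,x:x+80],(400,350),interpolation=cv2.INTER_CUBIC)
save('p9.png',np.vstack([np.hstack([cr(s,205,165),cr(c,280,190)])])); save('w9.png',A)
E
```

```text
9.2 [633.40711871  61.71946834  44.66219321] [1.79934475e+02 3.88766673e-03 8.99485761e+01] [-0.33879003 -0.26250092 -1.29617833] 53.246019757840585
```

View pics/p9.png

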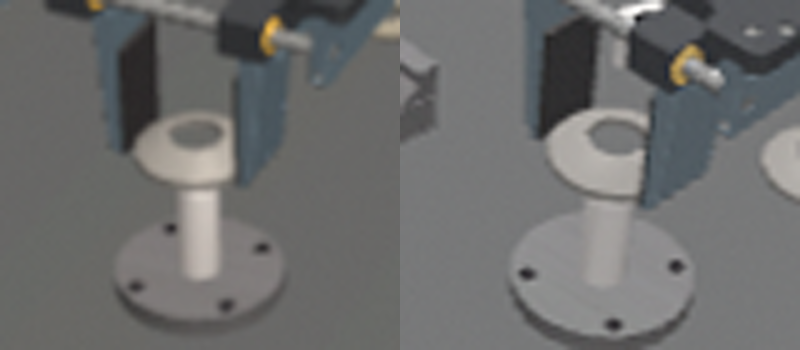

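View pics/w9.png

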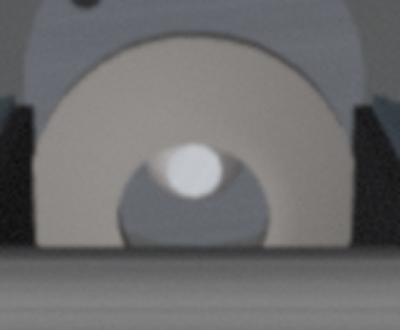

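Laterally aligned: tip and hole share column ~278, and their tool-x positions agree (-0.9 against -1.2). I lower it.

>>> servo_tool(
  plan=[
    [[0,0,8,0,0,0,0.4],[0,0,16,0,0,0,0.4],[0,0,22,0,0,0,0.4],[0,0,28,0,0,0,0.4],[0,0,34,0,0,0,0.4],[0,0,40,0,0,0,0.4],[0,0,40,0,0,0,0.4]],
  ],
)

```text
time_s: 10.05
ee_pos: [632.1, 62.3, 3.0]
ee_rot: [-179.9, 0.0, 90.0]
force: [-0.6, -0.5, -0.4]
gripper_width: 53.4
```

>>> servo_tool(
  plan=[
    [[0,0,8,0,0,0,0.4],[0,0,16,0,0,0,0.4],[0,0,21,0,0,0,0.4],[0,0,23,0,0,0,0.4],[0,0,23,0,0,0,0.4]],
  ],
)

```text
time_s: 10.55
ee_pos: [632.7, 62.4, -19.2]
ee_rot: [-180.0, 0.0, 90.0]
force: [0.6, -0.1, -0.7]
gripper_width: 53.7
```

>>> servo_tool(
  plan=[
    [[0,0,0.7,0,0,0,0.4],[0,0,0.7,0,0,0,0.4],[0,0,0.7,0,0,0,0.4]],
  ],
)

```text
time_s: 10.85
ee_pos: [633.0, 62.4, -19.3]
ee_rot: [180.0, 0.0, 90.0]
force: [-0.5, -0.5, -0.1]
gripper_width: 53.8
```

>>> servo_tool(
  plan=[
    [[0,0,0.7,0,0,0,0.4],[0,0,0.7,0,0,0,0.4],[0,0,0.7,0,0,0,0.4]],
  ],
)

```text
time_s: 11.15
ee_pos: [633.1, 62.4, -19.8]
ee_rot: [180.0, 0.0, 90.0]
force: [-1.3, -0.1, 2.3]
gripper_width: 53.6
```

Contact felt (2.3 N). I release and rise.

>>> servo_tool(
  plan=[
    [[0,0,0,0,0,0,0.85],[0,0,0,0,0,0,0.85],[0,0,0,0,0,0,0.85],[0,0,-10,0,0,0,1],[0,0,-40,0,0,0,1],[0,0,-80,0,0,0,1],[0,0,-120,0,0,0,1],[0,0,-120,0,0,0,1]],
  ],
)

```text
time_s: 11.95
ee_pos: [637.3, 62.8, 107.1]
ee_rot: [179.2, -0.1, 90.0]
force: [1.3, -0.7, 0.8]
gripper_width: 91.5
```

```bash
python3 - <<'E'
from h import *
st=state(); f=grab_frame('wrist'); print(st['time_s'],st['ee_pos'],st['force'],st['gripper_width'])
s=grab_frame('side'); c=grab_frame('scene'); cr=lambda g,x,y:cv2.resize(g['color'][y:y+70,x:x+80],(390,340),interpolation=cv2.INTER_CUBIC)
save('p10.png',np.hstack([cr(s,205,165),cr(c,280,190)])); save('w10.png',f['color'])
E
```

```text
11.95 [637.27657919  62.76552715 107.07027124] [ 1.31640997 -0.72860632  0.79775756] 91.45295595190514
```

View pics/p10.png

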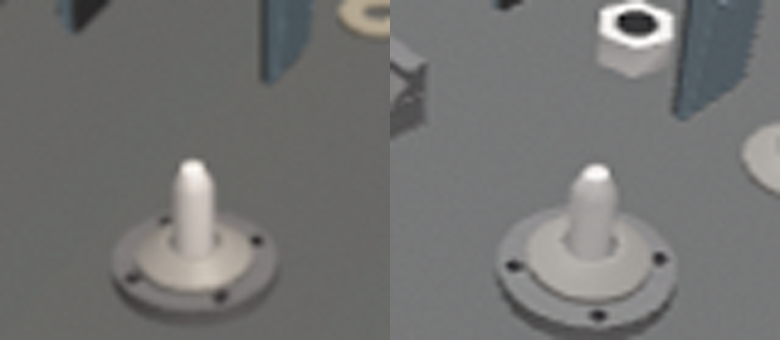

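View pics/w10.png

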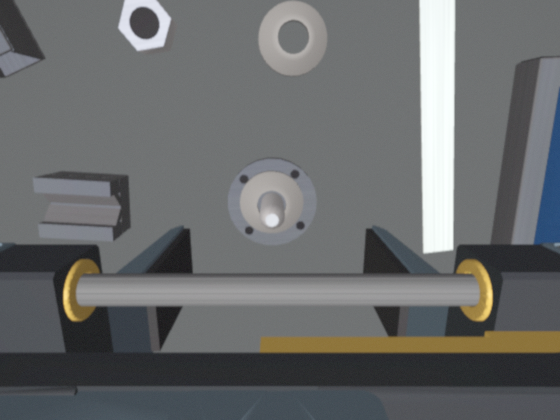

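The first washer sits concentric on the foot. Next is the saucer near (536,318).

>>> servo_tool(
  plan=[
    [[40,-15,0,0,0,0,1],[80,-30,0,0,0,0,1],[120,-45,0,0,0,0,1],[160,-60,0,0,0,0,1],[200,-75,0,0,0,0,1],[240,-90,0,0,0,0,1],[252,-96,0,0,0,0,1],[256,-97,0,0,0,0,1],[256,-97,0,0,0,0,1],[256,-97,0,0,0,0,1],[256,-97,0,0,0,0,1],[256,-97,0,0,0,0,1]],
  ],
)

```text
time_s: 13.3
ee_pos: [536.4, 317.2, 99.7]
ee_rot: [180.0, 0.0, 89.9]
force: [0.3, -0.4, -0.1]
gripper_width: 91.2
```

```bash
cat > look.py <<'E'
import sys
from h import *
tag,hz,rz=sys.argv[1],float(sys.argv[2]),float(sys.argv[3])
st=state(); f=grab_frame('wrist'); save(tag+'.png',f['color']); print(st['time_s'],st['ee_pos'],st['ee_rot'],st['force'])
for e,hl in rings(f,box=(195,365,80,260)):
    print(np.round(e[0],1),np.round(e[1],1), 'rim tool',wtool(f,*e[0],rz,st)[1].round(2), 'hole', None if hl is None else (np.round(hl[0],1),wtool(f,*hl[0],hz,st)[1].round(2)))
E
python3 look.py w11 0 12
```

```text
13.3 [536.39759288 317.23999453  99.73381327] [1.79997169e+02 1.50078581e-02 8.99035372e+01] [ 0.29576667 -0.35809966 -0.05494012]
[276.1 199.5] [63.5 65.5] rim tool [ 2.47 -0.69 87.73] hole (array([275.8, 198.1]), array([ 0.9 , -1.  , 99.73]))
```

View pics/w11.png

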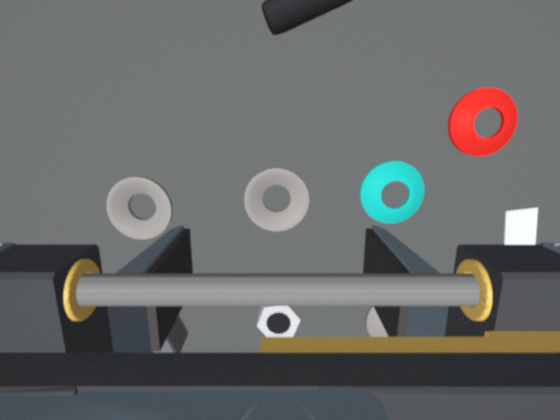

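>>> servo_tool(
  plan=[
    [[2.1,-1.5,30,0,0,0,1],[2.1,-1.5,70,0,0,0,1],[2.1,-1.5,105,0,0,0,1],[2.1,-1.5,122,0,0,0,1],[2.1,-1.5,126.5,0,0,0,1],[2.1,-1.5,126.5,0,0,0,1],[2.1,-1.5,126.5,0,0,0,0.4],[2.1,-1.5,126.5,0,0,0,0.4],[2.1,-1.5,126.5,0,0,0,0.4],[2.1,-1.5,126.5,0,0,0,0.4],[2.1,-1.5,126.5,0,0,0,0.4],[2.1,-1.5,126.5,0,0,0,0.4],[2.1,-1.5,126.5,0,0,0,0.4]],
  ],
  squeeze=20,
)

```text
time_s: 14.65
ee_pos: [534.6, 320.6, -26.3]
ee_rot: [180.0, -0.0, 90.0]
force: [0.0, -0.4, 3.7]
gripper_width: 53.8
```

>>> servo_tool(
  plan=[
    [[0,0,-5,0,0,0,0.4],[0,0,-20,0,0,0,0.4],[0,0,-60,0,0,0,0.4],[0,0,-100,0,0,0,0.4],[0,0,-112,0,0,0,0.4],[0,0,-112,0,0,0,0.4]],
  ],
)

```text
time_s: 15.25
ee_pos: [535.4, 321.1, 87.2]
ee_rot: [179.8, -0.1, 90.0]
force: [0.6, -0.3, -0.4]
gripper_width: 54.0
```

>>> servo_tool(
  plan=[
    [[-40,15,0,0,0,0,0.4],[-80,30,0,0,0,0,0.4],[-120,45,0,0,0,0,0.4],[-160,60,0,0,0,0,0.4],[-200,76,0,0,0,0,0.4],[-240,92,0,0,0,0,0.4],[-254,97,0,0,0,0,0.4],[-258,98.3,10,0,0,0,0.4],[-258,98.3,25,0,0,0,0.4],[-258,98.3,34,0,0,0,0.4],[-258,98.3,34,0,0,0,0.4],[-258,98.3,34,0,0,0,0.4],[-258,98.3,34,0,0,0,0.4],[-258,98.3,34,0,0,0,0.4]],
  ],
)

```text
time_s: 16.65
ee_pos: [633.1, 62.9, 52.0]
ee_rot: [179.9, -0.0, 90.0]
force: [-0.2, -0.5, -0.8]
gripper_width: 54.1
```

```bash
cat > over.py <<'E'
import sys
from h import *
t=sys.argv[1]
st=state(); f=grab_frame('wrist'); print(st['time_s'],st['ee_pos'],st['ee_rot'],st['force'],st['gripper_width'])
s=grab_frame('side'); c=grab_frame('scene'); cr=lambda g,x,y:cv2.resize(g['color'][y:y+70,x:x+80],(390,290),interpolation=cv2.INTER_CUBIC)
W=cv2.resize(f['color'][190:290,205:351],(438*780//438//1,300)) if 0 else cv2.resize(f['color'][190:290,180:375],(780,300),interpolation=cv2.INTER_CUBIC)
W=cv2.resize(f['color'][190:290,180:375],(780,400)[:2] and (780,300),interpolation=cv2.INTER_CUBIC)
save('o'+t+'.png',np.vstack([np.hstack([cr(s,205,165),cr(c,280,190)]),W]))
np.savez('o'+t+'.npz',**f)
E
python3 over.py 12
```

```text
16.65 [633.0591865   62.9086631   51.95063669] [ 1.79921908e+02 -4.18737421e-03  9.00309284e+01] [-0.21175956 -0.48885606 -0.82669549] 54.13597099212685
```

View pics/o12.png

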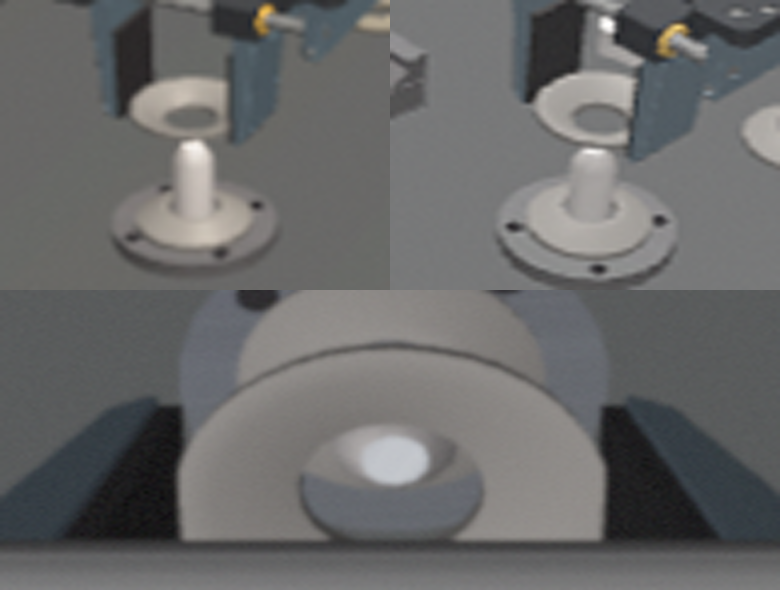

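Hole centre (277.8,255) and tip (278.8,247) agree to within 1 mm after projection. I lower it with a small correction.

>>> servo_tool(
  plan=[
    [[-0.3,0.4,6,0,0,0,0.4],[-0.3,0.4,14,0,0,0,0.4],[-0.3,0.4,20,0,0,0,0.4],[-0.3,0.4,26,0,0,0,0.4],[-0.3,0.4,34,0,0,0,0.4],[-0.3,0.4,42,0,0,0,0.4],[-0.3,0.4,49,0,0,0,0.4],[-0.3,0.4,53,0,0,0,0.4],[-0.3,0.4,53,0,0,0,0.4]],
  ],
)

```text
time_s: 17.7
ee_pos: [632.6, 62.1, -2.6]
ee_rot: [-179.9, 0.0, 90.0]
force: [0.3, 0.1, -1.4]
gripper_width: 54.0
```

>>> servo_tool(
  plan=[
    [[0,0,1,0,0,0,0.4],[0,0,1,0,0,0,0.4],[0,0,1,0,0,0,0.4]],
  ],
)

```text
time_s: 18.0
ee_pos: [633.3, 62.2, -2.4]
ee_rot: [180.0, 0.0, 90.0]
force: [-0.2, -0.9, -1.5]
gripper_width: 54.3
```

>>> servo_tool(
  plan=[
    [[0,0,1,0,0,0,0.4],[0,0,1,0,0,0,0.4],[0,0,1,0,0,0,0.4]],
  ],
)

```text
time_s: 18.3
ee_pos: [633.0, 62.2, -3.7]
ee_rot: [180.0, 0.0, 90.0]
force: [0.4, 0.7, -0.6]
gripper_width: 53.9
```

>>> servo_tool(
  plan=[
    [[0,0,0.7,0,0,0,0.4],[0,0,0.7,0,0,0,0.4],[0,0,0.7,0,0,0,0.4]],
  ],
)

```text
time_s: 18.6
ee_pos: [633.2, 62.2, -4.3]
ee_rot: [180.0, 0.0, 90.0]
force: [-0.6, 0.9, 0.6]
gripper_width: 54.1
```

>>> servo_tool(
  plan=[
    [[0,0,0.7,0,0,0,0.4],[0,0,0.7,0,0,0,0.4],[0,0,0.7,0,0,0,0.4]],
  ],
)

```text
time_s: 18.9
ee_pos: [633.2, 62.2, -4.3]
ee_rot: [180.0, 0.0, 90.0]
force: [-2.1, -1.4, 4.9]
gripper_width: 54.0
```

Contact at 4.9 N. I release and rise.

>>> servo_tool(
  plan=[
    [[0,0,0,0,0,0,0.85],[0,0,0,0,0,0,0.85],[0,0,0,0,0,0,0.85],[0,0,-5,0,0,0,1],[0,0,-30,0,0,0,1],[0,0,-70,0,0,0,1],[0,0,-105,0,0,0,1],[0,0,-105,0,0,0,1],[0,0,-105,0,0,0,1]],
  ],
)

```text
time_s: 19.8
ee_pos: [633.5, 62.2, 100.9]
ee_rot: [179.9, -0.0, 90.0]
force: [-1.4, 0.2, -0.1]
gripper_width: 91.5
```

```bash
python3 over.py 13
```

```text
19.8 [633.49674658  62.17660655 100.87660883] [ 1.79881465e+02 -2.48023099e-03  8.99995458e+01] [-1.40552147  0.22265172 -0.12146636] 91.50191415150455
```

View pics/o13.png

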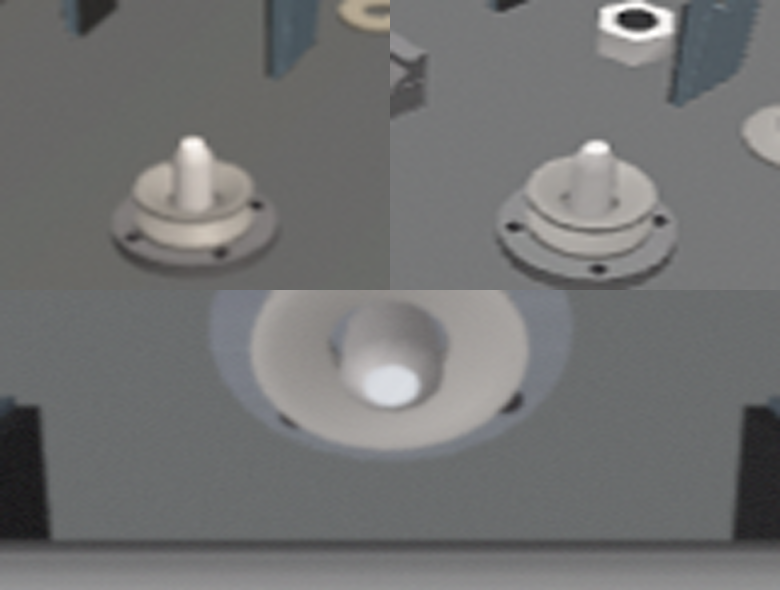

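The second washer sits level on the first. The third is the hat near (652,195).

>>> servo_tool(
  plan=[
    [[40,6,0,0,0,0,1],[80,12,0,0,0,0,1],[115,17,0,0,0,0,1],[130,19,0,0,0,0,1],[132.5,19,0,0,0,0,1],[132.5,19,0,0,0,0,1],[132.5,19,0,0,0,0,1],[132.5,19,0,0,0,0,1]],
  ],
)

```text
time_s: 20.75
ee_pos: [652.0, 193.1, 99.9]
ee_rot: [-180.0, 0.0, 89.9]
force: [-0.1, -0.9, -0.0]
gripper_width: 90.9
```

```bash
python3 look.py w14 12 3
```

```text
20.75 [652.00444767 193.08375598  99.88653502] [-1.79984880e+02  2.98883123e-02  8.99059636e+01] [-0.14802828 -0.85653074 -0.03980516]
[275.9 196.5] [61.5 62.9] rim tool [ 3.09 -0.92 96.89] hole (array([276.1, 199.2]), array([ 2.63, -0.71, 87.89]))
```

View pics/w14.png

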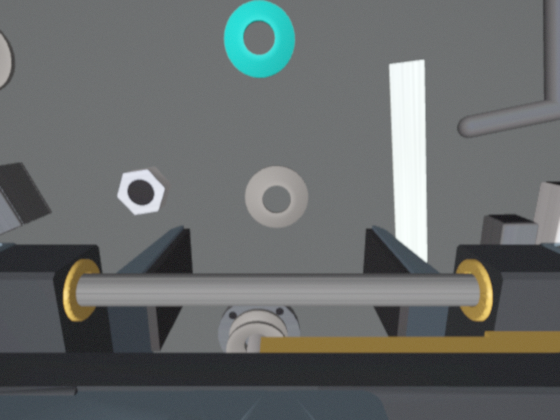

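>>> servo_tool(
  plan=[
    [[1.8,-1.8,30,0,0,0,1],[1.8,-1.8,70,0,0,0,1],[1.8,-1.8,105,0,0,0,1],[1.8,-1.8,122,0,0,0,1],[1.8,-1.8,128,0,0,0,1],[1.8,-1.8,128,0,0,0,1],[1.8,-1.8,128,0,0,0,1]],
  ],
)

```text
time_s: 21.5
ee_pos: [651.4, 196.4, -26.7]
ee_rot: [179.9, -0.0, 90.0]
force: [0.5, -0.1, 0.0]
gripper_width: 90.9
```

>>> servo_tool(
  plan=[
    [[-0.3,-0.5,1.5,0,0,0,1],[-0.3,-0.5,2.5,0,0,0,1],[-0.3,-0.5,2.5,0,0,0,1],[-0.3,-0.5,2.5,0,0,0,1]],
  ],
)

```text
time_s: 21.9
ee_pos: [649.9, 196.3, -30.3]
ee_rot: [180.0, -0.0, 90.0]
force: [-0.6, 0.5, 0.7]
gripper_width: 91.3
```

>>> servo_tool(
  plan=[
    [[0,0,-0.2,0,0,0,0.4],[0,0,-0.2,0,0,0,0.4],[0,0,-0.2,0,0,0,0.4],[0,0,-0.2,0,0,0,0.4],[0,0,-0.2,0,0,0,0.4],[0,0,-0.2,0,0,0,0.4],[0,0,-0.2,0,0,0,0.4]],
  ],
  squeeze=20,
)

```text
time_s: 22.6
ee_pos: [649.9, 196.2, -30.5]
ee_rot: [180.0, 0.0, 90.0]
force: [1.1, 0.1, -0.9]
gripper_width: 54.4
```

>>> servo_tool(
  plan=[
    [[0,0,-5,0,0,0,0.4],[0,0,-20,0,0,0,0.4],[0,0,-60,0,0,0,0.4],[0,0,-100,0,0,0,0.4],[0,0,-115,0,0,0,0.4],[0,0,-115,0,0,0,0.4],[0,0,-115,0,0,0,0.4]],
  ],
)

```text
time_s: 23.3
ee_pos: [649.4, 196.1, 84.8]
ee_rot: [180.0, 0.0, 90.0]
force: [-0.6, -0.1, -0.8]
gripper_width: 54.0
```

>>> servo_tool(
  plan=[
    [[-40,-6,0,0,0,0,0.4],[-80,-11,0,0,0,0,0.4],[-115,-15,0,0,0,0,0.4],[-130,-16.8,5,0,0,0,0.4],[-134,-16.8,20,0,0,0,0.4],[-134,-16.8,34,0,0,0,0.4],[-134,-16.8,37,0,0,0,0.4],[-134,-16.8,37,0,0,0,0.4],[-134,-16.8,37,0,0,0,0.4],[-134,-16.8,37,0,0,0,0.4]],
  ],
)

```text
time_s: 24.3
ee_pos: [633.5, 62.8, 48.1]
ee_rot: [179.9, -0.0, 90.0]
force: [0.8, 0.4, -1.1]
gripper_width: 53.5
```

```bash
python3 over.py 15
```

```text
24.3 [633.49892057  62.78094816  48.11053773] [ 1.79927387e+02 -4.24480907e-03  9.00423534e+01] [ 0.8409087   0.37433885 -1.13365731] 53.453424727748796
```

View pics/o15.png

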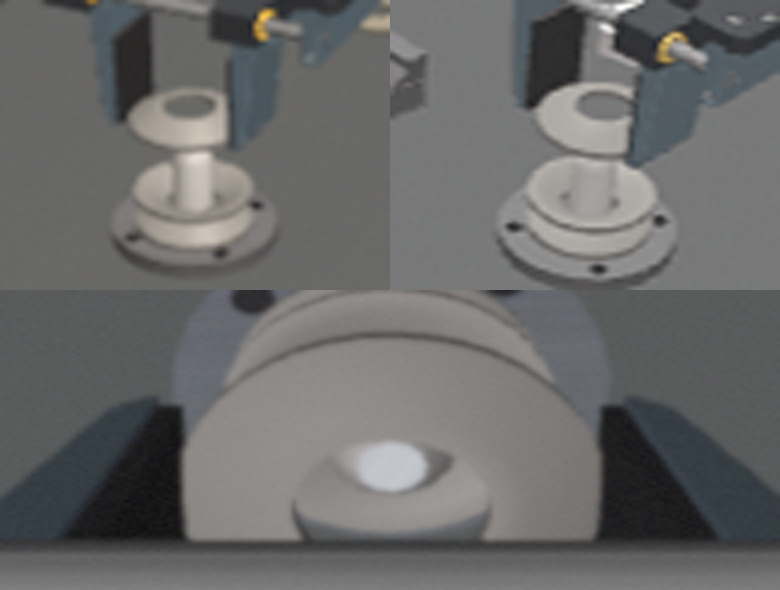

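Tip projects to tool x of about -2 and the hole to about 0, so I correct by -1 mm and lower.

>>> servo_tool(
  plan=[
    [[-1.1,0.2,5,0,0,0,0.4],[-1.1,0.2,12,0,0,0,0.4],[-1.1,0.2,18,0,0,0,0.4],[-1.1,0.2,24,0,0,0,0.4],[-1.1,0.2,31,0,0,0,0.4],[-1.1,0.2,38,0,0,0,0.4],[-1.1,0.2,41,0,0,0,0.4],[-1.1,0.2,41,0,0,0,0.4],[-1.1,0.2,41,0,0,0,0.4]],
  ],
)

```text
time_s: 25.35
ee_pos: [633.4, 61.1, 6.6]
ee_rot: [180.0, 0.0, 90.0]
force: [-0.6, 0.6, -1.4]
gripper_width: 53.7
```

>>> servo_tool(
  plan=[
    [[0,0,1,0,0,0,0.4],[0,0,1,0,0,0,0.4],[0,0,1,0,0,0,0.4]],
  ],
)

```text
time_s: 25.65
ee_pos: [633.3, 61.1, 5.8]
ee_rot: [180.0, 0.0, 90.0]
force: [0.1, -0.1, -1.1]
gripper_width: 53.8
```

>>> servo_tool(
  plan=[
    [[0,0,0.8,0,0,0,0.4],[0,0,0.8,0,0,0,0.4],[0,0,0.8,0,0,0,0.4]],
  ],
)

```text
time_s: 25.95
ee_pos: [633.1, 61.1, 4.7]
ee_rot: [-180.0, 0.0, 90.0]
force: [-0.3, -1.6, -0.8]
gripper_width: 54.2
```

>>> servo_tool(
  plan=[
    [[0,0,0.7,0,0,0,0.4],[0,0,0.7,0,0,0,0.4],[0,0,0.7,0,0,0,0.4]],
  ],
)

```text
time_s: 26.25
ee_pos: [633.1, 61.1, 4.0]
ee_rot: [-180.0, 0.0, 90.0]
force: [-0.2, 0.5, -0.9]
gripper_width: 53.6
```

>>> servo_tool(
  plan=[
    [[0,0,0.5,0,0,0,0.4],[0,0,0.5,0,0,0,0.4],[0,0,0.5,0,0,0,0.4]],
  ],
)

```text
time_s: 26.55
ee_pos: [633.1, 61.1, 3.5]
ee_rot: [-180.0, 0.0, 90.0]
force: [0.4, 0.7, -1.3]
gripper_width: 54.0
```

>>> servo_tool(
  plan=[
    [[0,0,0.4,0,0,0,0.4],[0,0,0.4,0,0,0,0.4],[0,0,0.4,0,0,0,0.4]],
  ],
)

```text
time_s: 26.85
ee_pos: [633.2, 61.1, 3.4]
ee_rot: [180.0, 0.0, 90.0]
force: [-0.7, 0.2, 2.8]
gripper_width: 53.7
```

>>> servo_tool(
  plan=[
    [[0,0,0.4,0,0,0,0.4],[0,0,0.4,0,0,0,0.4],[0,0,0.4,0,0,0,0.4]],
  ],
)

```text
time_s: 27.15
ee_pos: [633.2, 61.1, 3.4]
ee_rot: [180.0, 0.0, 90.0]
force: [-1.5, -0.2, 5.5]
gripper_width: 53.9
```

Seated at 5.5 N. I release and rise.

>>> servo_tool(
  plan=[
    [[0,0,0,0,0,0,0.85],[0,0,0,0,0,0,0.85],[0,0,0,0,0,0,0.85],[0,0,-5,0,0,0,1],[0,0,-30,0,0,0,1],[0,0,-70,0,0,0,1],[0,0,-97,0,0,0,1],[0,0,-97,0,0,0,1],[0,0,-97,0,0,0,1]],
  ],
)

```text
time_s: 28.05
ee_pos: [633.3, 61.1, 100.3]
ee_rot: [179.9, 0.0, 90.0]
force: [0.2, -0.6, -0.6]
gripper_width: 91.2
```

```bash
python3 over.py 16
```

```text
28.05 [633.30003138  61.06488643 100.26722861] [1.79933991e+02 1.77711351e-03 9.00008311e+01] [ 0.18349453 -0.64121495 -0.61648027] 91.23059693268165
```

View pics/o16.png

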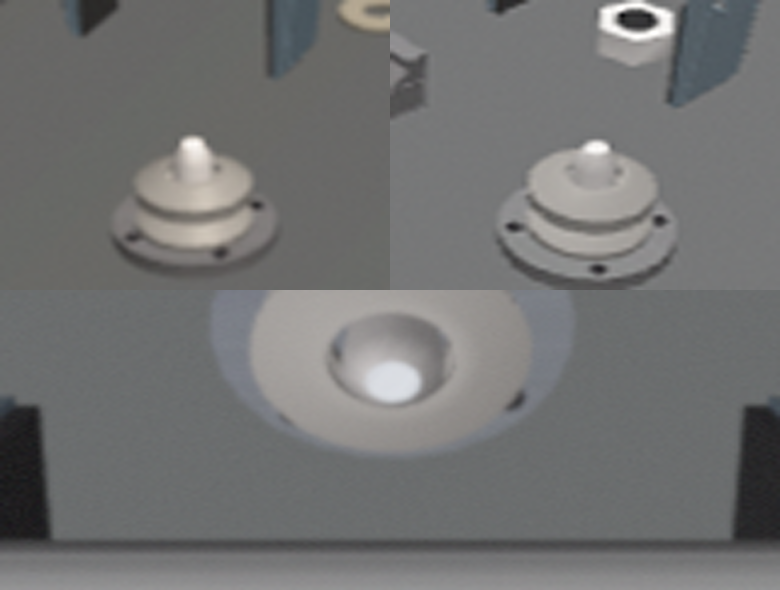

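The third is level and seated. The fourth is the saucer near (414,311).

>>> servo_tool(
  plan=[
    [[30,-26,0,0,0,0,1],[60,-52,0,0,0,0,1],[90,-79,0,0,0,0,1],[120,-105,0,0,0,0,1],[150,-131,0,0,0,0,1],[180,-158,0,0,0,0,1],[210,-184,0,0,0,0,1],[240,-210,0,0,0,0,1],[250,-219,0,0,0,0,1],[250,-219,0,0,0,0,1],[250,-219,0,0,0,0,1],[250,-219,0,0,0,0,1],[250,-219,0,0,0,0,1]],
  ],
)

```text
time_s: 29.5
ee_pos: [415.1, 310.1, 99.6]
ee_rot: [180.0, 0.0, 89.9]
force: [-0.3, -0.1, 1.1]
gripper_width: 91.1
```

```bash
python3 look.py w17 3 12
```

```text
29.5 [415.06780592 310.09920973  99.56024802] [1.79996309e+02 2.43332425e-02 8.98930630e+01] [-0.31282217 -0.08864054  1.10531267]
[277.5 199.7] [63.6 65.4] rim tool [ 2.27  0.54 87.56] hole (array([277.2, 198.4]), array([ 1.42,  0.24, 96.56]))
```

View pics/w17.png

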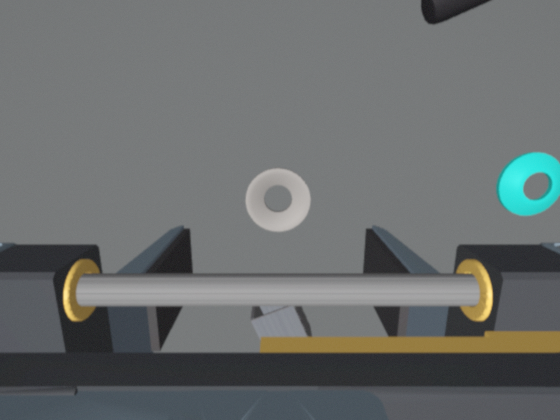

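>>> servo_tool(
  plan=[
    [[1,0,30,0,0,0,1],[1,0,70,0,0,0,1],[1,0,105,0,0,0,1],[1,0,122,0,0,0,1],[1,0,126.8,0,0,0,1],[1,0,126.8,0,0,0,1],[1,0,126.8,0,0,0,0.4],[1,0,126.8,0,0,0,0.4],[1,0,126.8,0,0,0,0.4],[1,0,126.8,0,0,0,0.4],[1,0,126.8,0,0,0,0.4],[1,0,126.8,0,0,0,0.4],[1,0,126.8,0,0,0,0.4]],
  ],
  squeeze=20,
)

```text
time_s: 30.85
ee_pos: [414.4, 312.2, -26.7]
ee_rot: [180.0, -0.0, 90.0]
force: [0.3, -0.8, 4.2]
gripper_width: 54.3
```

>>> servo_tool(
  plan=[
    [[0,0,-5,0,0,0,0.4],[0,0,-20,0,0,0,0.4],[0,0,-60,0,0,0,0.4],[0,0,-100,0,0,0,0.4],[0,0,-115,0,0,0,0.4],[0,0,-115,0,0,0,0.4],[0,0,-115,0,0,0,0.4]],
  ],
)

```text
time_s: 31.55
ee_pos: [413.6, 311.6, 87.3]
ee_rot: [-179.9, 0.0, 90.0]
force: [-0.5, -0.0, -1.5]
gripper_width: 54.8
```

>>> servo_tool(
  plan=[
    [[-30,26,0,0,0,0,0.4],[-60,52,0,0,0,0,0.4],[-90,79,0,0,0,0,0.4],[-120,105,0,0,0,0,0.4],[-150,131,0,0,0,0,0.4],[-180,157,0,0,0,0,0.4],[-210,183,0,0,0,0,0.4],[-240,209,0,0,0,0,0.4],[-250,218,8,0,0,0,0.4],[-251,218.8,22,0,0,0,0.4],[-251,218.8,34,0,0,0,0.4],[-251,218.8,36,0,0,0,0.4],[-251,218.8,36,0,0,0,0.4],[-251,218.8,36,0,0,0,0.4],[-251,218.8,36,0,0,0,0.4],[-251,218.8,36,0,0,0,0.4]],
  ],
)

```text
time_s: 33.15
ee_pos: [633.2, 61.5, 52.7]
ee_rot: [179.9, -0.0, 90.0]
force: [-0.2, 0.3, -1.1]
gripper_width: 54.5
```

```bash
python3 over.py 18
```

```text
33.15 [633.23687773  61.45350583  52.71156744] [ 1.79921390e+02 -2.64481607e-03  9.00284736e+01] [-0.16125979  0.25453577 -1.09409584] 54.51807963410979
```

View pics/o18.png

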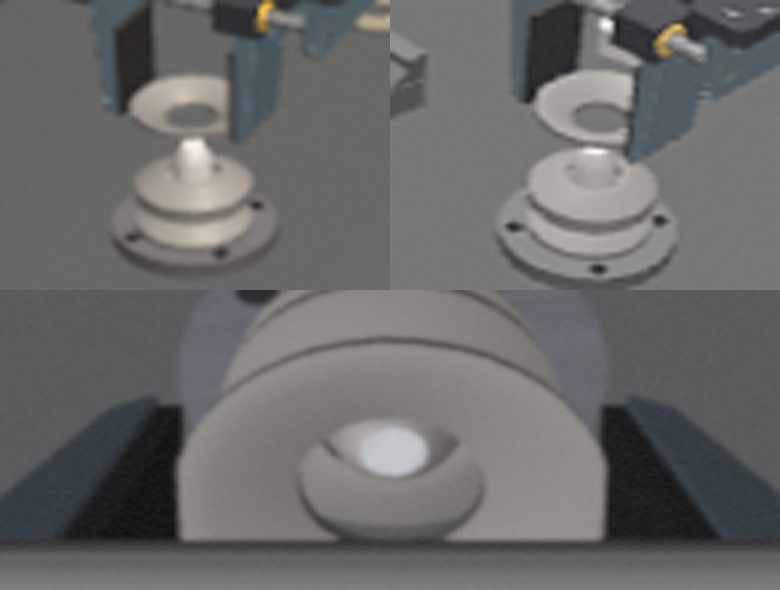

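Aligned within about 0.3 mm. I lower it.

>>> servo_tool(
  plan=[
    [[0,0.2,5,0,0,0,0.4],[0,0.2,11,0,0,0,0.4],[0,0.2,17,0,0,0,0.4],[0,0.2,23,0,0,0,0.4],[0,0.2,28,0,0,0,0.4],[0,0.2,30,0,0,0,0.4],[0,0.2,30,0,0,0,0.4],[0,0.2,30,0,0,0,0.4]],
  ],
)

```text
time_s: 34.1
ee_pos: [633.4, 61.1, 22.1]
ee_rot: [180.0, 0.0, 90.0]
force: [-0.2, 0.5, -0.4]
gripper_width: 54.2
```

>>> servo_tool(
  plan=[
    [[0,0,1,0,0,0,0.4],[0,0,1,0,0,0,0.4],[0,0,1,0,0,0,0.4]],
  ],
)

```text
time_s: 34.4
ee_pos: [633.2, 61.0, 21.1]
ee_rot: [180.0, 0.0, 90.0]
force: [0.1, -0.4, -1.3]
gripper_width: 54.3
```

>>> servo_tool(
  plan=[
    [[0,0,0.8,0,0,0,0.4],[0,0,0.8,0,0,0,0.4],[0,0,0.8,0,0,0,0.4]],
  ],
)

```text
time_s: 34.7
ee_pos: [633.2, 61.1, 20.1]
ee_rot: [180.0, 0.0, 90.0]
force: [-0.1, -0.5, -0.5]
gripper_width: 54.2
```

>>> servo_tool(
  plan=[
    [[0,0,0.6,0,0,0,0.4],[0,0,0.6,0,0,0,0.4],[0,0,0.6,0,0,0,0.4]],
  ],
)

```text
time_s: 35.0
ee_pos: [633.2, 61.1, 19.5]
ee_rot: [-180.0, 0.0, 90.0]
force: [-0.8, 0.3, -0.6]
gripper_width: 54.2
```

>>> servo_tool(
  plan=[
    [[0,0,0.5,0,0,0,0.4],[0,0,0.5,0,0,0,0.4],[0,0,0.5,0,0,0,0.4]],
  ],
)

```text
time_s: 35.3
ee_pos: [633.2, 61.1, 19.3]
ee_rot: [180.0, 0.0, 90.0]
force: [-0.4, -0.7, 2.0]
gripper_width: 54.1
```

Contact. I release and rise clear.

>>> servo_tool(
  plan=[
    [[0,0,0.2,0,0,0,0.85],[0,0,0.2,0,0,0,0.85],[0,0,0.2,0,0,0,0.85],[0,0,-5,0,0,0,1],[0,0,-30,0,0,0,1],[0,0,-70,0,0,0,1],[0,0,-110,0,0,0,1],[0,0,-110,0,0,0,1],[0,0,-110,0,0,0,1]],
  ],
)

```text
time_s: 36.2
ee_pos: [633.7, 61.1, 130.5]
ee_rot: [179.8, -0.0, 90.0]
force: [-0.0, -0.1, -0.0]
gripper_width: 91.1
```

```bash
python3 over.py 19; python3 - <<'E'
from h import *
save('scene19.png',grab_frame('scene')['color'])
E
```

```text
36.2 [633.74693133  61.12728194 130.47976596] [ 1.79839759e+02 -7.09781525e-03  9.00030761e+01] [-0.04964717 -0.05738675 -0.02366217] 91.13412336478581
```

View pics/o19.png

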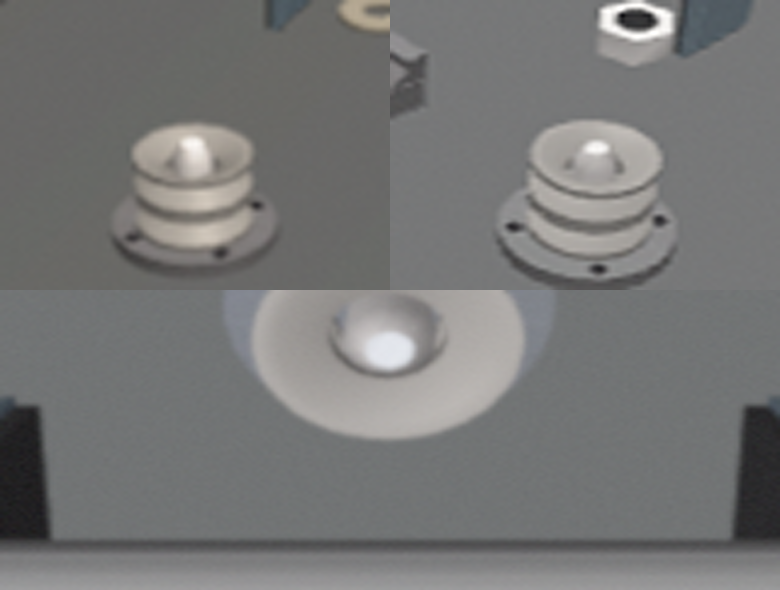

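View pics/scene19.png

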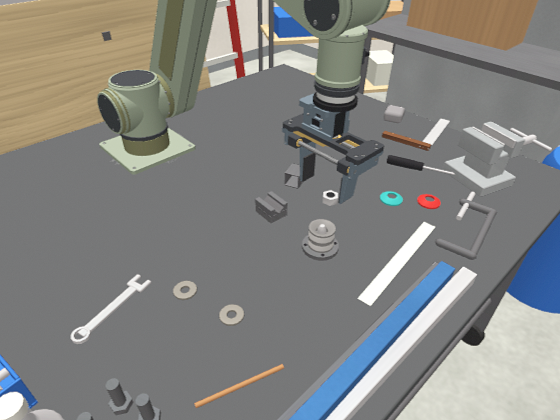

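The four-washer stack is level on the arbor, at about (320,238) in the scene view. The bystanders are where they were, and the gripper is clear. I hand it in.

```bash
python3 -c "
from h import *
print(job_done()); print(state()['time_s'])"
```

```text
the job is handed in; nothing more can be done
None
the job is handed in; nothing more can be done
```

All four conical spring washers are stacked on the arbor as asked: hollow down, hollow up, hollow down, hollow up, none turned over. I handed the job in at about 36 s of the 96 s allowed; it gives no verdict.

- **Last checks:** the side, scene and wrist pictures show the stack level and centred, with the gripper open and clear above it. Each washer was pressed down until I felt light contact (about 2 to 5.5 N) and then released. In the final scene view the flat rings, nut, offcut and spanner looked where they had been; I did not measure them again.
- **What disagreed with the text:** the fingers end about 30 mm short of the stated TCP. My first closing therefore ended above the washer without touching it. The cameras and a careful descent showed this, and I corrected every height for it.
- **Smaller differences:** the gripper opening read about 54 mm while holding 56 mm washers. The wrist camera's y was about 1.3 mm off the finger centre, which I allowed for.

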